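# Dip the oil of the wafer chuck's vacuum pump

## Robot

A 7-joint arm with a two-finger parallel gripper is mounted at the origin on the work surface. World frame = base frame: x ahead of the robot, y to its left, z up, the work surface at z = 0. Lengths are in mm, angles in rad, forces in N, time in s.
With the tool pointing down it reaches from about 400 to 900 mm from the base axis. Payload 5.6 kg.
Tool frame: the origin (TCP) lies midway between the tips of the shut fingers; the grasp point (between the pads) lies 19 mm behind it; z points along the fingers, y is the direction in which the jaws open and shut (so a half turn about z gives the same grasp; the last joint's range is limited). The gripper opens to 92 mm and grips with 3 to 60 N. Pads are 20 mm wide; open, the fingers measure 128 mm over their backs; the gripper's body (75 mm by 189 mm) begins 69 mm behind the grasp point.
Start: joints at [1.163, 0.468, -0.012, 1.603, 0.006, 1.071, -0.056], TCP at [231.855, -607.25, 214.592] pointing down, gripper open.
Joint ranges: [-2.53, 2.53], [-0.31, 2.02], [-1.57, 1.55], [0.28, 2.44], [-1.29, 4.43], [0.15, 1.84], [-2.92, 2.92]. Speed limits (rad/s): [2.57, 2.57, 3.14, 3.14, 3.14, 3.14, 3.14].

## Interface

Orientations are given as a 3x3 rotation matrix whose columns are the frame's x, y, z axes.
In Python, from station import sensors, capture, camera_model, sign_off, finder gives the robot as it stands. The module is installed in compiled form; this text tells all that it offers.
- The arm moves only by the shell command python3 -m crank 'ROWS' [FORCE]. ROWS is JSON, a list of rows, each an object with "angular": the turn, a rotation vector about the world's x, y, z in degrees, a list of three; "xyz": the shift along the world's x, y, z in cm, a list of three; "grip": the finger opening in cm, from 0 to 9.19. In form: [{"angular": [ax, ay, az], "xyz": [x, y, z], "grip": grip}, ...]. A call has 1 to 5 rows; each row is the pose to reach, as a shift and turn from the pose measured when the call began; what a row does not reach only later rows make up. A row lasts 1/8 s, in which the tool goes at most 62.5 mm and 10.7 degrees, less where a joint would pass 70% of its speed; a pose out of reach is approached as far as the arm can. A call with a gripper value outside its range is refused whole. The fingers move at their own pace and stop on an object; FORCE is the grip in N (left out, the last holds). Time passes only in rows, so rows that repeat a pose let the fingers close. It gives the time, the measured TCP pose, the force and the opening at its end, in the units of the state.
- sensors.get_obs(): the state, without advancing time (a new reading comes with each control period).
- capture(name): name is "scene" or "top" or "wrist"; returns the picture (480x640x3 uint8, red, green, blue); there is no depth.
- camera_model(name): a dict with "mtx" (3x3 intrinsics, pixels), "xyz" and "attitude" of the camera in the world. Camera axes: x right, y up, looking along -z (the intrinsics and any distortion apply to the point x, -y, -z); pixel columns grow to the right and rows downward; lengths in mm; the calibration is good to about 2 mm. A picture is of the moment at which its call begins: read the wrist's pose just before it. camera_model takes no time and is no camera call; for the wrist camera it gives the pose at the moment of the call.
- sign_off(): hands the job in, once; it reports no verdict.
Trained networks look in the newest picture that a camera, given by its name, has taken for a name from the list of things; names that differ only in an ending like _2 or _b are one class to them, and where a whole thing is asked for, a point or a joint stands for the part that bears it (a point fixed in the world has none). Each returns a list of dicts, best first, with "p" (0 to 1); they miss things now and then, are a little off and sometimes report something else, mostly with a low value. They report only what shows in the picture. A call takes as long as a camera call. They do not tell look-alikes from the thing itself.
- finder.cut_out(camera, thing): "mask" (480x640 bool, what is visible of it) and "at" ([column, row] as shares, 0 to 1, of the picture: columns of its width, rows of its height, amid what is visible of it).
- finder.mark_of(camera, thing): "at" ([column, row] as shares, 0 to 1, of the picture: columns of its width, rows of its height: a listed point, or the origin of a listed thing).
The state is a dict: "time_s": time; "joint_positions": joint angles; "dq": joint speeds; "tau": joint torques, N m; "tcp_pos": TCP position; "tcp_rot": TCP orientation; "contact_force": force on the tool from outside, world axes, zero at the start; "ft_torque": the same for the moment, N m; "finger_gap": opening from 0.0 (shut) to 1.0 (fully open).
Only numpy, scipy, OpenCV 4.12 (cv2) and the standard library are available. Lean on these libraries where they do the work, as an engineer would, in place of code of your own. Each camera call takes 0.05 s, during which the arm holds its last target.

## Task

Check the oil of the vacuum pump: pull the hexagon vent plug out of the slanted dip tube and lay it in the drip tray, then take the dipstick from its rest, push it down the tube until its collar stops on the mouth, and draw it right out again. Finish holding the dipstick still and level by its handle, marked flat up, with its tip over the drip tray and a hand's breadth or more above it, the stick touching nothing else; do not let go of it, and leave the oil bottle, wrench and wafer case where they are.

Things in the scene. Friction and masses are not known exactly. Their poses are not given: they have to be found in the camera images.
- pump: Grey oil-sealed vacuum pump, fixed to the bench. Origin on the bench under the centre of its oil case (x 140, y 130, top at 152 mm; base rail 110 wide, 20 high). Its x runs along the shaft to the finned motor (to x = +285 mm, y within 60, up to 168 mm high); an exhaust filter (64 mm across, up to 229 mm high) stands at x 35, y +32, and a hose arches from the top over the +y side up to 240 mm. The dip tube leans out of its -y side.
- dip_tube: Slanted steel dip tube of the pump, leaning 45 degrees from vertical, out to the pump's -y side and up. Origin at the centre of its open mouth (mouth 118 mm out from the pump's origin, 138 mm high); z points out of the tube along its axis, x is level (the pump's x). Bore 14 mm, straight and 132 mm deep, outside 25 mm. 75 mm of it stands free of the case, the lowest 15 mm of that inside a round boss 36 mm across.
- vent_plug: Dark steel plug, 48 to 75 g, standing loose (not screwed) in the mouth of the dip tube, held by its own weight only. Origin at the centre of the underside of its head, which rests on the rim; z points away from the stem, out of the tube. Hexagon head 27 mm across flats, 24 mm high (z 0 to 24), one pair of flats facing +-x; small boss 3 mm on top; round stem 11 mm thick, 18 mm long (z 0 to -18).
- dipstick: Dipstick, 100 to 165 g, lying level in its rest. Origin at the centre of the collar's face that stops on the tube; x points to the tip. Steel stem 8 mm round, ending from x = 85 in a flat blade 8 wide (y) and 4 thick (z); tip at x = +120 mm. Collar 28 mm across from x = -6 to 0. Black handle from x = -16 to -96 mm, 16 mm wide (y, flat sides), 20 mm high (z). z points out of the marked flat, up while it lies in the rest. It balances 12 mm from the origin on the handle's side.
- dipstick_tip (a point): The tip of the dipstick's blade (x = +120 mm of the dipstick).
- dipstick_grip (a point): The middle of the dipstick's handle (x = -56 mm of the dipstick), 52 mm above the bench while in the rest.
- rod_rest: Aluminium rest fixed to the bench, origin on the bench below the dipstick's collar face, x along the dipstick. Base plate x -104 to +72, 56 mm wide, 5 mm thick; two notched uprights 6 mm thick, 56 mm wide: at x = -89 (under the handle's end, notch 20 mm wide, cheeks up to 52 mm) and x = +60 (under the stem, notch 12 mm wide, cheeks up to 58 mm). The dipstick lifts straight up out of the notches.
- drip_tray: Open steel drip tray fixed to the bench, 110 (x) by 170 (y) mm, 28 mm high, walls and floor 3 mm thick. Origin on the bench under its centre.
- oil_bottle: White oil bottle with black cap, standing, 68 mm across, 170 mm high; origin under its base. Bystander.
- wrench: Double ring wrench, steel, 176 mm long, 10 mm thick, lying on the bench, origin on the bench under its middle, x along it. Bystander.
- wafer_case: Flat round wafer case, 120 mm across, 23 mm high, origin under its base. Bystander.
Not all that is in view belongs to the job. Of the things like the dipstick, leave any that is blue or orange; of the rest the smaller one is meant.

How it is judged:
By the outcome, as a careful person would: the job done as asked, in the order asked, and still so for the second after the job is handed in, while the arm keeps its last pose, push and grip.
It also fails if it takes over 62 s, if anything falls off the work surface, if the arm or the gripper's body presses on something with over 40 N, if the wrist force passes 120 N, or if a joint passes its speed limit or range.

## Working session

There is one attempt and no reset: what is moved stays moved. The work goes in short steps, Python scripts to look and compute and a shell command to move; the robot and the scene stay as the last step left them, time stands still between calls to the robot, and variables do not carry over. Pictures are saved under pics/ and viewed, and the job is handed in when it is done.

```bash
mkdir -p pics; ls; cat > h.py <<'E'
import numpy as np, cv2
from station import sensors, capture, camera_model, finder
def snap(n,f):
    im=capture(n); cv2.imwrite('pics/'+f+'.png',im[:,:,::-1]); return im
def ray(n,px,cm=None):
    m=cm or camera_model(n); K=np.array(m['mtx']);R=np.array(m['attitude']);
    d=np.array([(px[0]-K[0,2])/K[0,0],(px[1]-K[1,2])/K[1,1],1.]); d=R@(d*[1,-1,-1]); return np.array(m['xyz'],float),d/np.linalg.norm(d)
def atz(n,px,z,cm=None):
    o,d=ray(n,px,cm); return o+d*(z-o[2])/d[2]
def proj(n,P,cm=None):
    m=cm or camera_model(n); K=np.array(m['mtx']);R=np.array(m['attitude'])
    p=(np.atleast_2d(P)-np.array(m['xyz']))@R*[1,-1,-1]; p=p@K.T; return p[:,:2]/p[:,2:]
def tri(rays):
    A=0;b=0
    for o,d in rays:
        M=np.eye(3)-np.outer(d,d);A=A+M;b=b+M@o
    x=np.linalg.solve(A,b); return x,[np.linalg.norm((np.eye(3)-np.outer(d,d))@(x-o)) for o,d in rays]
E
python3 - <<'E'
from h import *
for n in ['scene','top','wrist']:
    snap(n,n+'0'); m=camera_model(n); print(n,{k:(np.round(v,3).tolist() if not isinstance(v,str) else v) for k,v in m.items()})
    for t in ['pump','dip_tube','vent_plug','dipstick','dipstick_tip','dipstick_grip','rod_rest','drip_tray']:
        print(t,[(round(r['p'],2),np.round(np.array(r['at'])*[640,480]).tolist()) for r in finder.mark_of(n,t)])
print(sensors.get_obs())
E
```

```text
pics
scene {'mtx': [[468.035, 0.0, 313.117], [0.0, 468.035, 233.625], [0.0, 0.0, 1.0]], 'xyz': [884.684, 614.329, 970.711], 'attitude': [[-0.888, -0.32, 0.331], [0.46, -0.64, 0.616], [0.015, 0.699, 0.715]]}
pump [(0.61, [378.0, 375.0])]
dip_tube [(0.49, [368.0, 293.0])]
vent_plug [(0.59, [367.0, 292.0]), (0.24, [325.0, 230.0])]
dipstick [(0.79, [298.0, 205.0]), (0.79, [282.0, 164.0]), (0.6, [203.0, 192.0]), (0.58, [370.0, 185.0])]
dipstick_tip [(0.74, [379.0, 227.0]), (0.73, [301.0, 144.0]), (0.71, [238.0, 166.0]), (0.63, [210.0, 305.0]), (0.61, [325.0, 228.0])]
dipstick_grip [(0.95, [185.0, 205.0]), (0.6, [368.0, 175.0]), (0.52, [284.0, 195.0]), (0.47, [274.0, 170.0])]
rod_rest [(0.71, [295.0, 220.0])]
drip_tray [(0.65, [285.0, 291.0])]
top {'mtx': [[564.576, 0.0, 308.194], [0.0, 564.576, 224.557], [0.0, 0.0, 1.0]], 'xyz': [302.36, -126.512, 1387.458], 'attitude': [[-0.004, 0.991, -0.135], [-1.0, -0.004, 0.002], [0.001, 0.135, 0.991]]}
pump [(0.61, [164.0, 222.0])]
dip_tube [(0.47, [201.0, 224.0])]
vent_plug [(0.53, [195.0, 223.0])]
dipstick [(0.89, [378.0, 346.0]), (0.81, [479.0, 2
[... 882 characters left out ...]
'dq': array([ 2.12725428e-04, -5.48477534e-04, -4.32328820e-05, -1.78186115e-03,
        2.67598711e-04, -1.52776412e-03,  3.26755506e-04]), 'tau': array([-1.82493118e-04, -5.20415890e+01, -1.28408914e-02, -2.44052392e+01,
       -5.67549071e-02,  1.14097915e-02,  8.33855950e-06]), 'tcp_pos': array([ 231.88077759, -607.24813415,  214.59858377]), 'tcp_rot': array([[ 9.34210573e-01,  3.56722027e-01, -2.85624700e-06],
       [ 3.56722027e-01, -9.34210572e-01, -5.05020647e-05],
       [-2.06835350e-05,  4.61606766e-05, -9.99999999e-01]]), 'contact_force': array([-0.03708452, -0.57050189, -0.10852558]), 'ft_torque': array([-0.01191746,  0.0208599 ,  0.00847032]), 'finger_gap': 0.9961983793020092}
```

View pics/scene0.png

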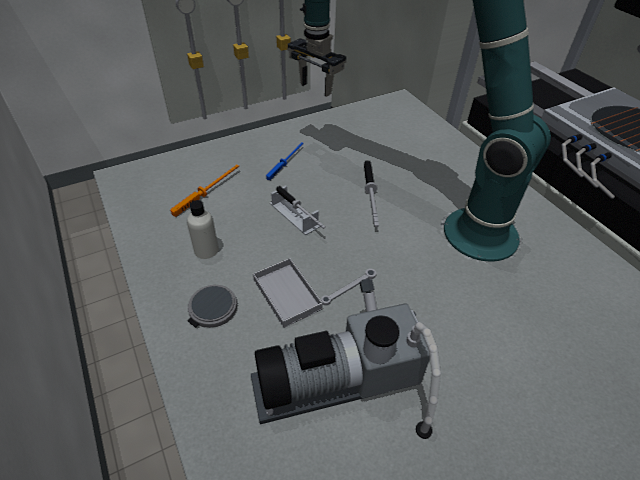

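View pics/top0.png

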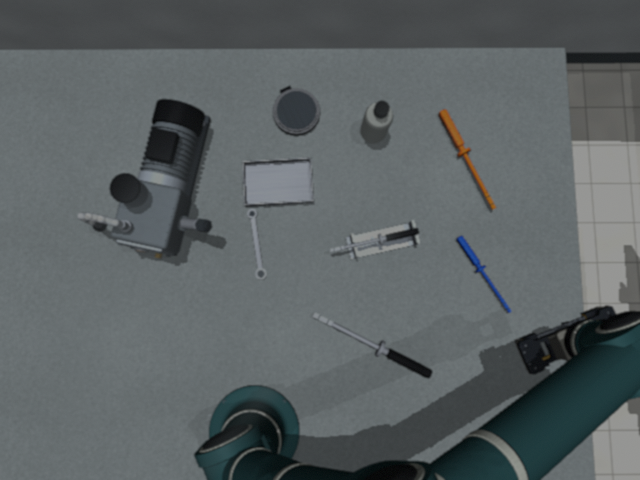

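View pics/wrist0.png

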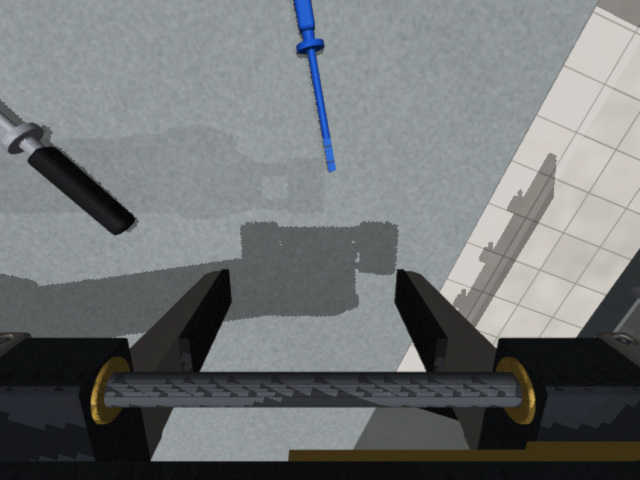

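Candidates for "dipstick" (top view): orange (465,155), blue (482,272), long black-handled loose on the bench (380,347), small black-handled in the rest (380,240). Orange and blue are excluded, and the smaller of the rest is the one in the rest at (380,240). I'll check that in a close crop and compute coarse positions.

```bash
python3 - <<'E'
from h import *
im=cv2.imread('pics/top0.png')
a=cv2.resize(im[195:275,310:440],None,fx=6,fy=6,interpolation=cv2.INTER_CUBIC)[:, :780]
cv2.imwrite('pics/crop1.png',a)
b=cv2.resize(im[80:275,70:280],None,fx=3,fy=3,interpolation=cv2.INTER_CUBIC); cv2.imwrite('pics/crop2.png',b)
s=cv2.imread('pics/scene0.png'); cv2.imwrite('pics/crop3.png',cv2.resize(s[260:420,240:440],None,fx=3.7,fy=3.7,interpolation=cv2.INTER_CUBIC))
cv2.imwrite('pics/crop4.png',cv2.resize(s[175:245,260:340],None,fx=8,fy=8,interpolation=cv2.INTER_CUBIC))
T=lambda p,z: np.round(atz('top',p,z)).tolist()
print('grip',T((404,234),52),'coll',T((377,240),52),'tip',T((332,249),52),'restorg',T((378,242),0))
print('scene grip',atz('scene',(284,195),52).round(),'coll',atz('scene',(298,205),52).round(), 'tip',atz('scene',(325,230),52).round())
print('tray',T((278,182),0),atz('scene',(285,291),0).round())
print('pump',T((164,222),0),atz('scene',(378,375),0).round(),'tube',T((201,224),138),atz('scene',(367,292),138).round())
print(tri([ray('top',(201,224)),ray('scene',(368,293))]))
E
```

```text
grip [461.0, -357.0, 52.0] coll [447.0, -292.0, 52.0] tip [426.0, -185.0, 52.0] restorg [447.0, -301.0, 0.0]
scene grip [ 463. -358.   52.] coll [ 445. -300.   52.] tip [ 423. -174.   52.]
tray [599.0, -54.0, 0.0] [596. -69.   0.]
pump [499.0, 229.0, 0.0] [509. 238.   0.] tube [475.0, 111.0, 138.0] [475. 112. 138.]
(array([474.28051346, 112.48951179, 134.37880104]), [np.float64(1.4790623586392522), np.float64(1.4790623586391483)])
```

View pics/crop1.png

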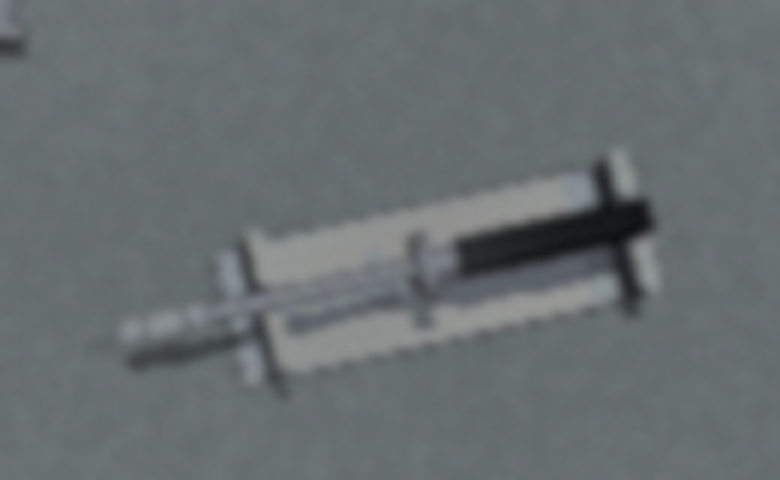

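View pics/crop2.png

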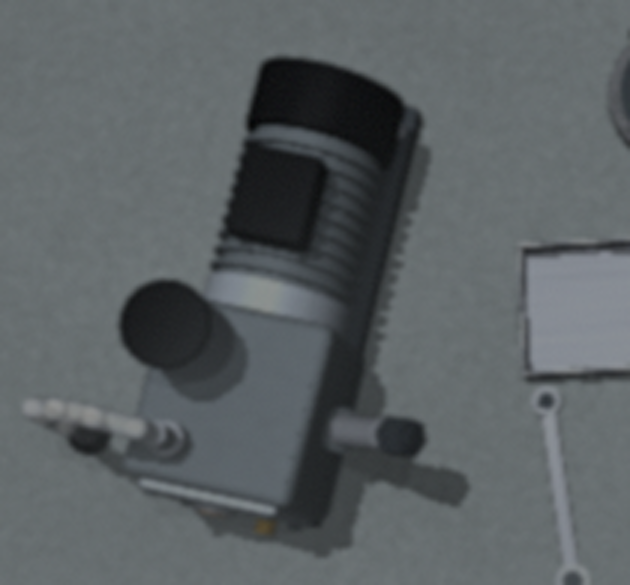

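View pics/crop3.png

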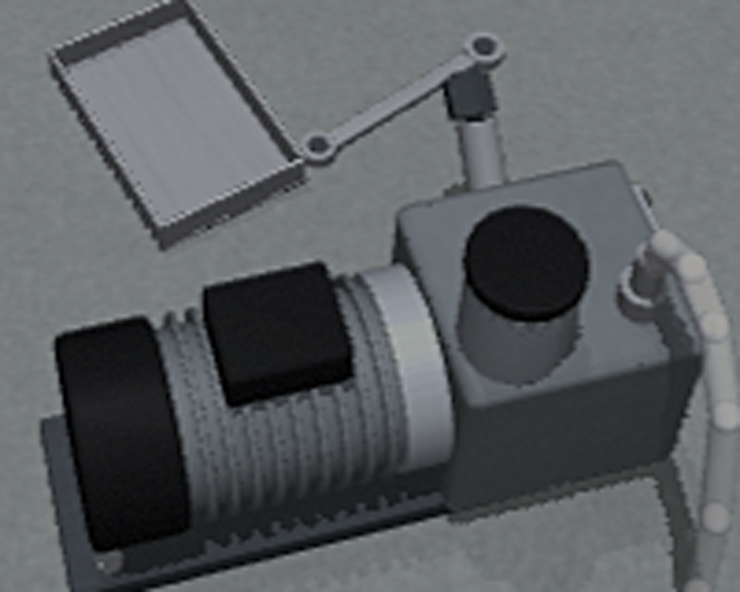

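View pics/crop4.png

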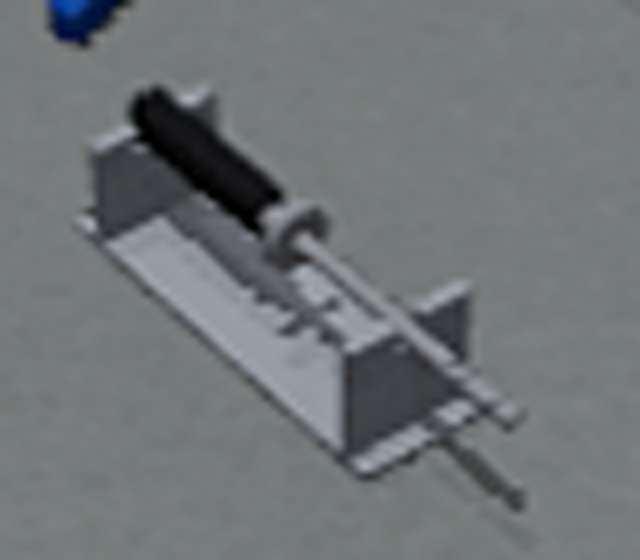

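The dipstick meant is the black-handled one in the rest: top crop centre (380,240), short and lying in the aluminium rest. The other black one, at (380,347), is longer and lies on the bench. The plug sits at top (203,225) and the tube points to image right. I'll move the wrist camera over the dipstick first.

```bash
python3 -m crank '[{"angular":[0,0,10],"xyz":[4,5,2],"grip":9.19},{"angular":[0,0,20],"xyz":[8,10,4],"grip":9.19},{"angular":[0,0,30],"xyz":[13,15,5],"grip":9.19},{"angular":[0,0,40],"xyz":[17,20,5],"grip":9.19},{"angular":[0,0,50],"xyz":[20,24,5],"grip":9.19}]'
python3 - <<'E'
from h import *
import pickle
o=sensors.get_obs(); pickle.dump(o,open('o1.pkl','wb')); print(o['joint_positions'],o['tcp_pos'])
E
python3 -m crank '[{"angular":[0,0,10],"xyz":[0,0,0],"grip":9.19},{"angular":[0,0,20],"xyz":[1,1,0],"grip":9.19},{"angular":[0,0,30],"xyz":[2,2,0],"grip":9.19},{"angular":[0,0,30.5],"xyz":[2,2,0],"grip":9.19},{"angular":[0,0,30.5],"xyz":[2,2,0],"grip":9.19}]'
python3 - <<'E'
from h import *
import pickle
o=sensors.get_obs(); pickle.dump(o,open('o2.pkl','wb')); print(o['joint_positions'],o['tcp_pos'],o['tcp_rot'])
pickle.dump(camera_model('wrist'),open('cm2.pkl','wb'))
snap('wrist','w2')
for t in ['dipstick','dipstick_tip','dipstick_grip','rod_rest']:
    print(t,[(round(r['p'],2),np.round(np.array(r['at'])*[640,480]).tolist()) for r in finder.mark_of('wrist',t)])
E
```

```text
time_s: 1.98
tcp_pos: [429.1, -371.1, 265.2]
tcp_rot: [[0.322, 0.947, 0.001], [0.947, -0.322, -0.001], [-0.001, 0.001, -1.0]]
contact_force: [0.8, -0.0, 0.2]
finger_gap: 0.997
[ 0.89683904  0.30093462 -0.29827965  1.73968981  0.0975156   1.11396453
  0.24040919] [ 429.06394405 -371.0745191   265.16087532]
time_s: 2.6
tcp_pos: [448.5, -351.7, 265.1]
tcp_rot: [[-0.2, 0.98, 0.001], [0.98, 0.2, -0.001], [-0.001, 0.001, -1.0]]
contact_force: [0.2, -0.5, 0.4]
finger_gap: 0.999
[ 0.92594661  0.31808743 -0.3959799   1.72813486  0.13447382  1.12082318
  0.69031316] [ 448.49050339 -351.72439153  265.14202559] [[-1.99634054e-01  9.79869988e-01  1.02547381e-03]
 [ 9.79870088e-01  1.99634843e-01 -7.34228523e-04]
 [-9.24168796e-04  8.58254091e-04 -9.99999205e-01]]
dipstick [(0.82, [318.0, 153.0]), (0.75, [235.0, 319.0]), (0.66, [107.0, 105.0])]
dipstick_tip [(0.72, [322.0, 38.0]), (0.63, [332.0, 366.0])]
dipstick_grip [(0.79, [325.0, 204.0]), (0.7, [273.0, 305.0]), (0.68, [483.0, 327.0]), (0.6, [77.0, 158.0])]
rod_rest [(0.93, [320.0, 150.0])]
```

View pics/w2.png

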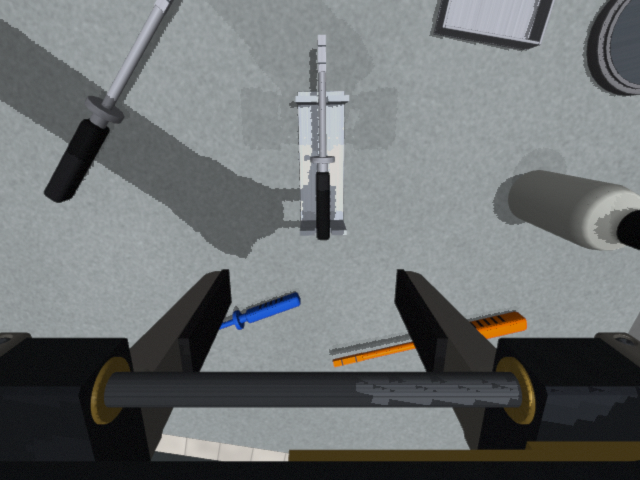

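The wrist view shows the stick in the rest, nearly parallel to the tool's x: tip (322,37), collar (320,160), handle (323,173–238). I'll compute its pose and fit the arm's kinematics from the poses so far.

```bash
python3 - <<'E'
from h import *
import pickle
cm=pickle.load(open('cm2.pkl','rb'))
for nm,px,z in [('tip',(322,37),53),('collar front edge',(320,156),52),('handle near end top',(323,239),62),('handle far top',(323,173),62),('grip',(324,205),62)]:
    print(nm,atz('wrist',px,z,cm).round(1))
E
cat > kin.py <<'E'
import numpy as np, pickle, glob
from scipy.spatial.transform import Rotation as R
from scipy.optimize import least_squares
obs=[pickle.load(open(f,'rb')) for f in sorted(glob.glob('o*.pkl'))]
D=[(np.array([1.16296656,0.46749766,-0.01159336,1.60268864,0.00597768,1.07139591,-0.05628501]),np.array([231.8808,-607.2481,214.5986]),np.array([[9.34210573e-01,3.56722027e-01,-2.85624700e-06],[3.56722027e-01,-9.34210572e-01,-5.05020647e-05],[-2.06835350e-05,4.61606766e-05,-1]]))]
D+=[(o['joint_positions'],o['tcp_pos'],o['tcp_rot']) for o in obs]
AX='zyzyzyz'
def fk(q,s,p):
    T=R.from_euler('z',p['b']); x=np.array([0,0,p['d'][0]],float)
    L=p['d']
    for i,a in enumerate(AX):
        T=T*R.from_euler(a,s[i]*q[i])
        if i==2: x=x+T.apply([L[4],0,L[1]])
        if i==3: x=x+T.apply([L[5],0,0])
        if i==4: x=x+T.apply([0,0,L[2]])
        if i==5: x=x+T.apply([L[6],0,0])
    x=x+T.apply([0,0,L[3]])
    return x,T*R.from_euler('z',p['e'])
E
python3 - <<'E'
from kin import *
import itertools
# rotation signs
best=[]
for sg in itertools.product([1,-1],repeat=4):
    s=[sg[0],1,sg[1],1,sg[2],1,sg[3]]
    def f(v):
        r=[]
        for q,x,Rm in D:
            _,T=fk(q,s,dict(b=v[0],e=v[1],d=[0]*7)); r.append((T.as_matrix()-Rm).ravel())
        return np.concatenate(r)
    for b0 in (0,1.57,-1.57,3.1):
     for e0 in (0,1.57,-1.57,3.1):
      o=least_squares(f,[b0,e0]); best.append((o.cost,s,o.x))
best.sort(key=lambda t:t[0]); 
for b in best[:4]: print(b)
_,s,v=best[0]
def g(w):
    return np.concatenate([fk(q,s,dict(b=v[0],e=v[1],d=w))[0]-x for q,x,_ in D]+[1e-4*(np.array(w)-[300,350,350,200,0,0,0])])
o=least_squares(g,[300,350,350,200,0,0,0]); print(o.x.round(2),o.cost, o.fun[:9].round(2))
E
```

```text
tip [ 423.9 -184.1   53. ]
collar front edge [ 446.3 -299.2   52. ]
handle near end top [ 469.  -390.5   62. ]
handle far top [ 452.9 -315.6   62. ]
grip [ 461.6 -350.6   62. ]
(np.float64(6.347217678902447e-17), [-1, 1, -1, 1, -1, 1, -1], array([-5.35807941e-10,  1.57079633e+00]))
(np.float64(6.347217835861554e-17), [-1, 1, -1, 1, -1, 1, -1], array([-7.06139301e-10,  1.57079633e+00]))
(np.float64(6.347217840174722e-17), [-1, 1, -1, 1, -1, 1, -1], array([-6.10722533e-10,  1.57079633e+00]))
(np.float64(6.34721794444824e-17), [-1, 1, -1, 1, -1, 1, -1], array([-6.73961977e-10,  1.57079633e+00]))
[37228.11   862.38   828.89 37384.78  -206.43   107.75   233.01] 504.23730067588383 [28.54 12.69  0.08  0.44  0.59 -0.89 -1.01 -1.62  0.82]
```

```bash
cat > sv.py <<'E'
import sys,pickle
from station import sensors
o=sensors.get_obs(); pickle.dump(o,open(sys.argv[1]+'.pkl','wb'))
print(o['joint_positions'].round(3))
E
python3 -m crank '[{"angular":[0,0,-5],"xyz":[0,5,3],"grip":9.19},{"angular":[0,0,-10],"xyz":[1,11,6],"grip":9.19},{"angular":[0,0,-15],"xyz":[1,17,9],"grip":9.19},{"angular":[0,0,-20],"xyz":[2,23,12],"grip":9.19},{"angular":[0,0,-23],"xyz":[2,29,12],"grip":9.19}]'; python3 sv.py o3
python3 -m crank '[{"angular":[0,0,0],"xyz":[0,6,0],"grip":9.19},{"angular":[0,0,0],"xyz":[0,8,0],"grip":9.19},{"angular":[0,0,0],"xyz":[0,8,0],"grip":9.19}]'; python3 sv.py o4
python3 - <<'E'
from h import *
import pickle
pickle.dump(camera_model('wrist'),open('cm4.pkl','wb'))
snap('wrist','w4')
for t in ['pump','dip_tube','vent_plug','drip_tray']:
    print(t,[(round(r['p'],2),np.round(np.array(r['at'])*[640,480]).tolist()) for r in finder.mark_of('wrist',t)])
E
```

```text
time_s: 3.48
tcp_pos: [469.3, -71.2, 386.3]
tcp_rot: [[0.201, 0.98, 0.005], [0.98, -0.201, -0.002], [-0.001, 0.005, -1.0]]
contact_force: [0.8, -0.7, -0.6]
finger_gap: 1.001
[ 0.615  0.06  -0.556  1.753  0.035  1.332 -0.15 ]
time_s: 3.85
tcp_pos: [469.2, 10.1, 386.6]
tcp_rot: [[0.198, 0.98, 0.006], [0.98, -0.198, -0.003], [-0.001, 0.006, -1.0]]
contact_force: [0.4, -0.1, -0.4]
finger_gap: 0.999
[ 0.521  0.055 -0.633  1.76   0.037  1.332 -0.32 ]
pump [(0.84, [302.0, 29.0])]
dip_tube [(0.83, [297.0, 108.0])]
vent_plug [(0.87, [301.0, 107.0]), (0.4, [345.0, 379.0])]
drip_tray [(0.64, [396.0, 202.0])]
```

View pics/w4.png

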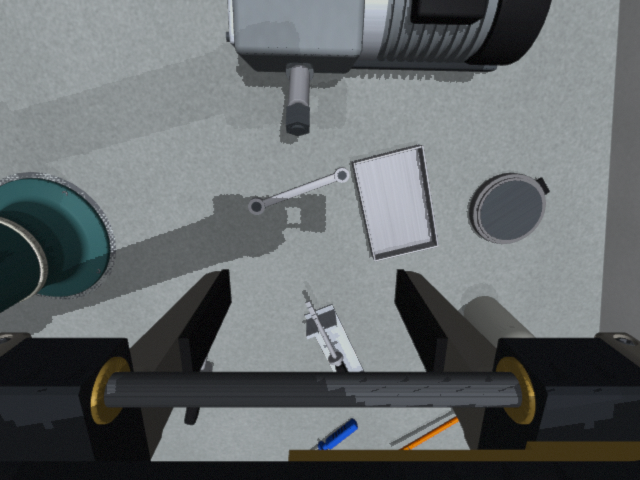

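The wrist view shows the tube and plug at (298,65)–(298,134), the tray at (395,203), the wrench between (257,206) and (342,174), and the pump case edge near (240–360, 60). I'll zoom in on the tube.

```bash
python3 - <<'E'
import cv2
im=cv2.imread('pics/w4.png'); cv2.imwrite('pics/w4c.png',cv2.resize(im[0:150,220:380],None,fx=4,fy=4,interpolation=cv2.INTER_CUBIC))
E
```

```text
(no output)
```

View pics/w4c.png

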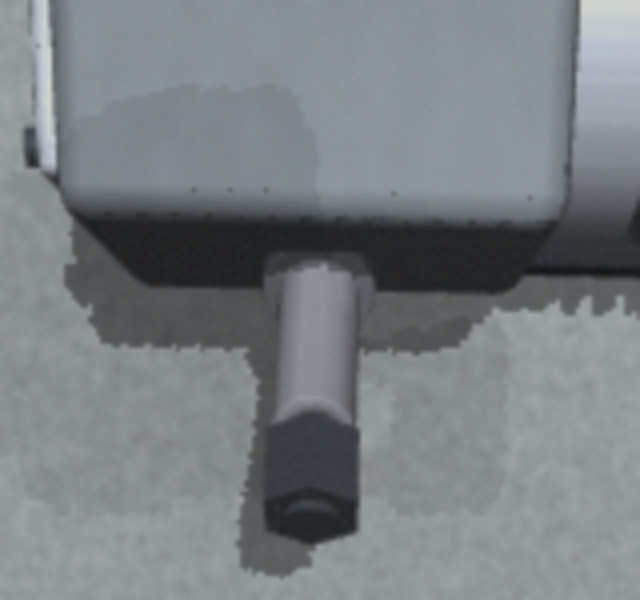

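```bash
python3 - <<'E'
from h import *
import pickle
from scipy.optimize import least_squares
cm=pickle.load(open('cm4.pkl','rb'))
C=lambda x,y: (220+x/4,y/4)
ob=[((-13.5,7.8,24),C(265,500)),((13.5,7.8,24),C(357,498)),((-13.5,-7.8,24),C(268,528)),((13.5,-7.8,24),C(356,528)),((0,-15.6,24),C(311,543)),((0,15.6,24),C(311,488)),
((-13.5,7.8,0),C(267,425)),((13.5,7.8,0),C(360,425)),((0,15.6,0),C(312,409))]
P=np.array([o[0] for o in ob]);px=np.array([o[1] for o in ob])
def frame(yaw):
    xp=np.array([np.cos(yaw),np.sin(yaw),0]);yp=np.array([-xp[1],xp[0],0]);z=(-yp+[0,0,1])/np.sqrt(2);return np.stack([xp,np.cross(z,xp),z],1)
def f(v): return (proj('wrist',P@frame(v[3]).T+v[:3],cm)-px).ravel()
o=least_squares(f,[475,112,138,-.2]);print(o.x.round(3),np.degrees(o.x[3]),o.fun.reshape(-1,2).round(2).tolist())
a=atz('wrist',C(100,212),150,cm);b=atz('wrist',C(540,222),150,cm);print('edge yaw',np.degrees(np.arctan2(b[1]-a[1],b[0]-a[0])))
print(a,b)
# known mouth height: fix z=138
g=lambda w: f([w[0],w[1],138,w[2]])
o2=least_squares(g,[475,112,-.2]);print('fixz',o2.x,np.degrees(o2.x[2]),o2.cost,o.cost)
ct=o2.x
m=np.array([ct[0],ct[1],138])
for n in ['top','scene']: print(n,proj(n,[m+frame(ct[2])[:,2]*24,m],).round(1))
# line of pump: mid tube axis yaw from images
for p in [(352,162),(420,146),(437,242),(373,260)]: print('tray',atz('wrist',p,28,cm).round())
for p in [(257,206),(342,174)]: print('wrench',atz('wrist',p,10,cm).round())
E
```

```text
[ 4.73593e+02  1.09533e+02  1.25266e+02 -2.08000e-01] -11.899432068780206 [[-0.23, -2.06], [0.19, -1.32], [-0.23, 0.72], [0.39, 0.95], [0.5, 1.72], [-0.21, -4.09], [0.04, 1.77], [-0.44, 2.01], [0.01, 0.62]]
edge yaw -12.440792214084679
[430.51992271 180.05625751 150.        ] [546.91338371 154.37860865 150.        ]
fixz [ 4.73984600e+02  1.09268629e+02 -2.07709653e-01] -11.900886454116595 18.66669810585645 17.682080184058584
top [[207.8 224.9]
 [201.7 224.4]]
scene [[365.  280.3]
 [366.8 290.8]]
tray [537.  28.  28.]
tray [643.  31.  28.]
tray [ 655. -130.   28.]
tray [ 546. -140.   28.]
wrench [373. -14.  10.]
wrench [520.  10.  10.]
```

Plug and mouth are located: mouth about (474,109.5,138), pump yaw about −12°, and top/scene agree. I'll grip the plug with a vertical tool, jaws across the ±x flats, after a check from just above.

```bash
python3 -m crank '[{"angular":[0,0,0],"xyz":[0.2,5,-3],"grip":9.19},{"angular":[0,0,-0.5],"xyz":[0.3,9.1,-7],"grip":9.19},{"angular":[0,0,-0.5],"xyz":[0.3,9.1,-13],"grip":9.19},{"angular":[0,0,-0.5],"xyz":[0.3,9.1,-18],"grip":9.19},{"angular":[0,0,-0.5],"xyz":[0.3,9.1,-18],"grip":9.19}]'; python3 sv.py o5
python3 - <<'E'
from h import *
import pickle
pickle.dump(camera_model('wrist'),open('cm5.pkl','wb'))
snap('wrist','w5')
for t in ['dip_tube','vent_plug']:
    print(t,[(round(r['p'],2),np.round(np.array(r['at'])*[640,480]).tolist()) for r in finder.mark_of('wrist',t)])
E
```

```text
time_s: 4.72
tcp_pos: [470.1, 96.7, 203.2]
tcp_rot: [[0.213, 0.977, -0.003], [0.977, -0.213, -0.003], [-0.003, -0.003, -1.0]]
contact_force: [0.6, -0.5, 0.8]
finger_gap: 0.997
[ 0.331  0.279 -0.696  1.981  0.219  0.96  -0.689]
dip_tube [(0.91, [312.0, 219.0])]
vent_plug [(0.72, [315.0, 222.0])]
```

View pics/w5.png

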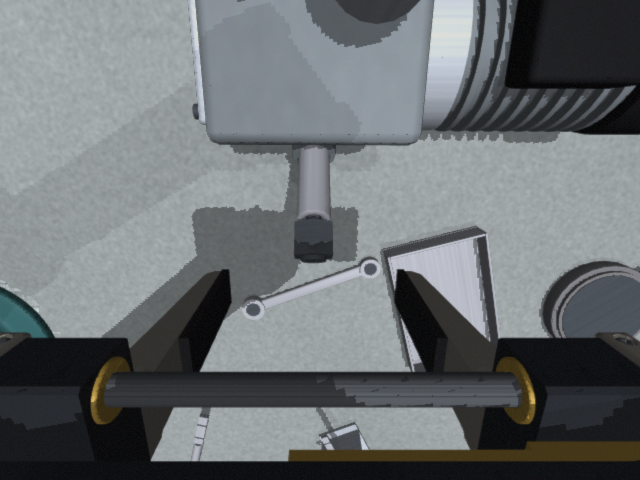

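```bash
python3 - <<'E'
import cv2
im=cv2.imread('pics/w5.png'); cv2.imwrite('pics/w5c.png',cv2.resize(im[130:280,240:390],None,fx=4,fy=4,interpolation=cv2.INTER_CUBIC))
E
```

```text
(no output)
```

View pics/w5c.png

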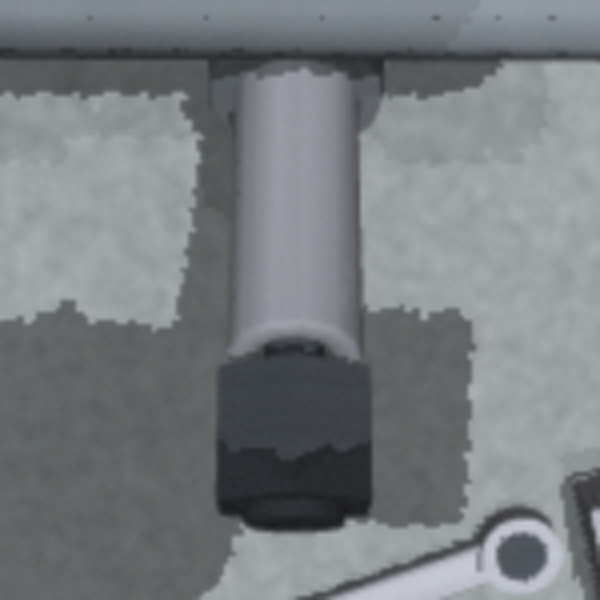

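```bash
python3 -m crank '[{"angular":[0,0,0],"xyz":[0.2,0.4,-3],"grip":9.19},{"angular":[0,0,0],"xyz":[0.2,0.4,-6],"grip":8},{"angular":[0,0,0],"xyz":[0.2,0.4,-7.6],"grip":6},{"angular":[0,0,0],"xyz":[0.2,0.4,-7.6],"grip":4},{"angular":[0,0,0],"xyz":[0.2,0.4,-7.6],"grip":3.4}]' 25; python3 sv.py o6
python3 - <<'E'
from h import *
snap('wrist','w6')
E
```

```text
time_s: 5.5
tcp_pos: [477.1, 102.4, 133.4]
tcp_rot: [[0.214, 0.977, 0.01], [0.977, -0.214, -0.001], [0.001, 0.01, -1.0]]
contact_force: [0.2, 0.3, -0.3]
finger_gap: 0.59
[ 0.264  0.388 -0.65   2.036  0.329  0.809 -0.793]
```

View pics/w6.png

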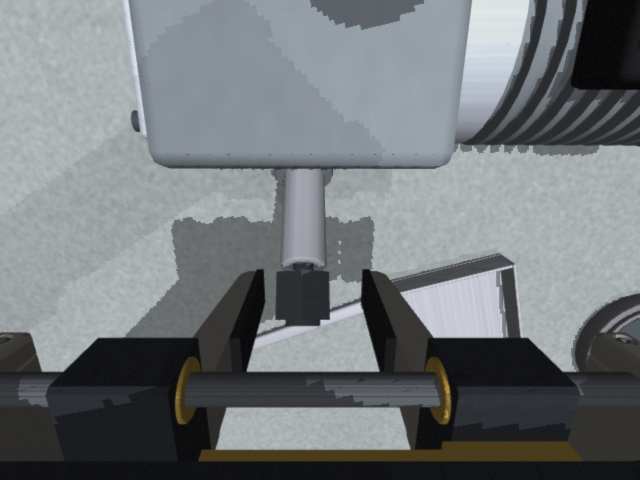

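The fingers straddle the head, but the tool sits 4–5 mm too far along +x (plug at col 302, jaw centre 313). I'll correct that and then close.

```bash
python3 -m crank '[{"angular":[0,0,0],"xyz":[-0.45,-0.05,-0.5],"grip":5},{"angular":[0,0,0],"xyz":[-0.45,-0.05,-0.5],"grip":4.5}]' 25;python3 -m crank '[{"angular":[0,0,0],"xyz":[0,0,0],"grip":3},{"angular":[0,0,0],"xyz":[0,0,0],"grip":2.3},{"angular":[0,0,0],"xyz":[0,0,0],"grip":2.3},{"angular":[0,0,0],"xyz":[0,0,0],"grip":2.3}]' 25; python3 sv.py o7
python3 - <<'E'
from h import *
snap('wrist','w7')
E
```

```text
time_s: 5.8
tcp_pos: [472.1, 101.7, 128.4]
tcp_rot: [[0.213, 0.977, 0.01], [0.977, -0.213, -0.002], [0.0, 0.01, -1.0]]
contact_force: [-0.1, -0.0, 0.0]
finger_gap: 0.492
time_s: 6.3
tcp_pos: [472.2, 101.7, 128.5]
tcp_rot: [[0.214, 0.977, 0.01], [0.977, -0.214, -0.002], [0.0, 0.01, -1.0]]
contact_force: [-0.1, -0.7, 2.0]
finger_gap: 0.335
[ 0.262  0.388 -0.648  2.051  0.333  0.795 -0.8  ]
```

View pics/w7.png

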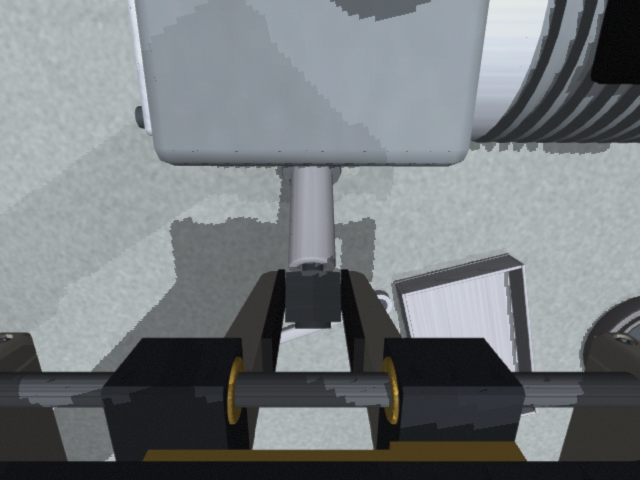

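```bash
python3 -m crank '[{"angular":[0,0,0],"xyz":[0,0,0],"grip":2.3},{"angular":[0,0,0],"xyz":[0,0,0],"grip":2.0},{"angular":[0,0,0],"xyz":[0,0,0],"grip":2.0}]' 25;python3 -m crank '[{"angular":[0,0,0],"xyz":[-0.15,-0.7,0.7],"grip":2.0},{"angular":[0,0,0],"xyz":[-0.4,-1.8,1.8],"grip":2.0},{"angular":[0,0,0],"xyz":[-0.7,-3.5,3.5],"grip":2.0},{"angular":[0,0,0],"xyz":[-0.9,-5,5],"grip":2.0},{"angular":[0,0,0],"xyz":[-0.9,-6,6],"grip":2.0}]' 25; python3 sv.py o8
python3 - <<'E'
from h import *
snap('wrist','w8')
E
```

```text
time_s: 6.72
tcp_pos: [472.2, 101.7, 128.5]
tcp_rot: [[0.213, 0.977, 0.01], [0.977, -0.213, -0.002], [0.0, 0.01, -1.0]]
contact_force: [-0.5, -0.0, 1.4]
finger_gap: 0.331
time_s: 7.35
tcp_pos: [463.1, 40.5, 189.4]
tcp_rot: [[0.214, 0.977, 0.011], [0.977, -0.214, -0.002], [-0.0, 0.011, -1.0]]
contact_force: [0.3, 0.3, -0.8]
finger_gap: 0.329
[ 0.444  0.259 -0.686  2.038  0.214  0.903 -0.574]
```

View pics/w8.png

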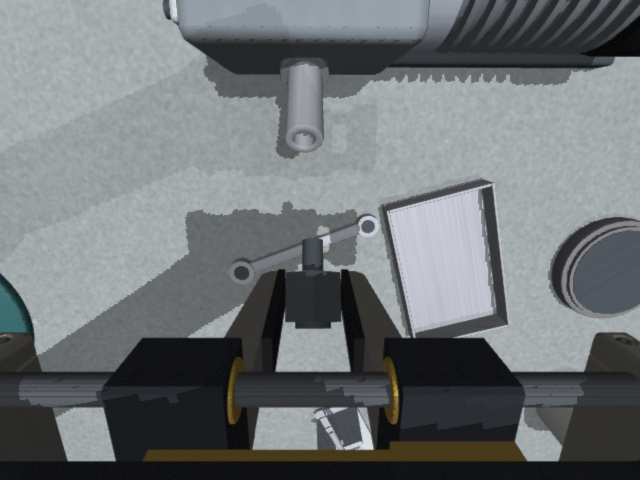

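The plug is out and held, with its stem visible at (313,255). The open mouth shows at (305,139). I'll measure mouth and tray from this view.

```bash
python3 - <<'E'
from h import *
import pickle
cm=camera_model('wrist');pickle.dump(cm,open('cm8.pkl','wb'))
im=cv2.imread('pics/w8.png'); cv2.imwrite('pics/w8c.png',cv2.resize(im[90:165,270:345],None,fx=8,fy=8,interpolation=cv2.INTER_CUBIC))
print('mouth',atz('wrist',(305,139),138,cm).round(1))
for p in [(385,207),(491,182),(507,325),(412,338)]: print('tray',atz('wrist',p,28,cm).round())
print(np.mean([atz('wrist',p,28,cm) for p in [(385,207),(491,182),(507,325),(412,338)]],0))
E
```

```text
mouth [476.3 114.5 138. ]
tray [539.  29.  28.]
tray [646.  31.  28.]
tray [ 654. -138.   28.]
tray [ 546. -131.   28.]
[596.34607896 -52.47373197  28.        ]
```

View pics/w8c.png

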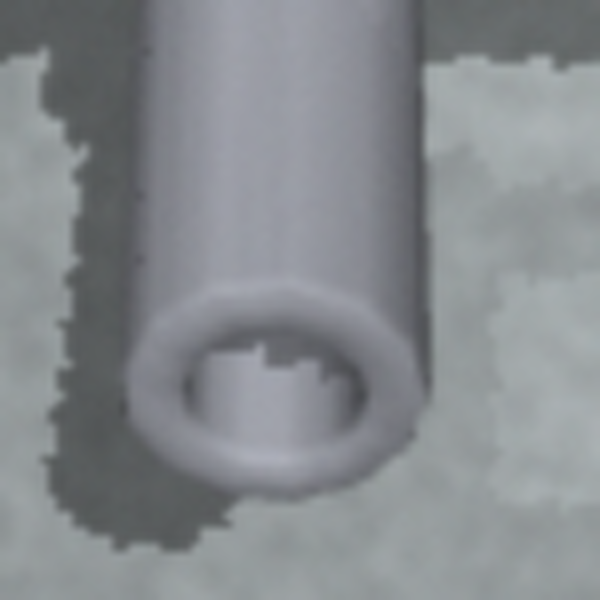

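```bash
python3 -m crank '[{"angular":[0,0,2],"xyz":[4,-3,-1],"grip":2.0},{"angular":[0,0,4],"xyz":[8,-6,-3],"grip":2.0},{"angular":[0,0,6],"xyz":[12,-9,-6],"grip":2.0},{"angular":[0,0,8],"xyz":[13.3,-10.5,-10],"grip":2.0},{"angular":[0,0,8],"xyz":[13.3,-10.5,-12.5],"grip":2.0}]' 25; python3 sv.py o9; python3 -m crank '[{"angular":[0,0,0],"xyz":[0,0,0],"grip":2.0}]'
python3 - <<'E'
from h import *
snap('wrist','w9')
E
```

```text
time_s: 8.02
tcp_pos: [596.6, -67.7, 62.6]
tcp_rot: [[0.081, 0.997, 0.01], [0.997, -0.081, -0.001], [-0.001, 0.01, -1.0]]
contact_force: [0.1, 1.2, 0.0]
finger_gap: 0.332
[ 0.457  0.646 -0.536  1.813  0.447  0.794 -0.388]
time_s: 8.15
tcp_pos: [594.9, -67.5, 60.5]
tcp_rot: [[0.081, 0.997, 0.006], [0.997, -0.081, -0.0], [0.0, 0.006, -1.0]]
contact_force: [-0.3, 0.5, 0.3]
finger_gap: 0.331
```

View pics/w9.png

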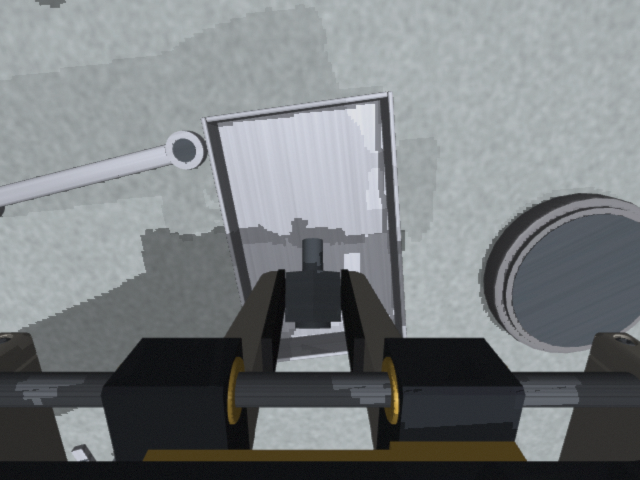

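```bash
python3 -m crank '[{"angular":[0,0,0],"xyz":[0,0,-2],"grip":2.0},{"angular":[0,0,0],"xyz":[0,0,-3.8],"grip":2.0},{"angular":[0,0,0],"xyz":[0,0,-4.4],"grip":2.0},{"angular":[0,0,0],"xyz":[0,0,-4.6],"grip":2.0},{"angular":[0,0,0],"xyz":[0,0,-4.6],"grip":2.0}]' 25; python3 sv.py o10;
```

```text
time_s: 8.82
tcp_pos: [596.1, -67.6, 16.0]
tcp_rot: [[0.081, 0.997, 0.008], [0.997, -0.081, -0.001], [-0.0, 0.009, -1.0]]
contact_force: [-0.1, -0.3, -0.3]
finger_gap: 0.335
[ 0.428  0.711 -0.496  1.827  0.492  0.719 -0.423]
```

```bash
python3 -m crank '[{"angular":[0,0,0],"xyz":[0,0,-0.4],"grip":2.0},{"angular":[0,0,0],"xyz":[0,0,-0.6],"grip":2.0},{"angular":[0,0,0],"xyz":[0,0,-0.6],"grip":3.6},{"angular":[0,0,0],"xyz":[0,0,-0.6],"grip":4.2},{"angular":[0,0,0],"xyz":[0,0,-0.6],"grip":4.2}]' 10; python3 -m crank '[{"angular":[0,0,0],"xyz":[0,0,2],"grip":4.2},{"angular":[0,0,0],"xyz":[0,0,7],"grip":4.2},{"angular":[0,0,0],"xyz":[0,0,13],"grip":6},{"angular":[0,0,0],"xyz":[0,0,18],"grip":9},{"angular":[0,0,0],"xyz":[0,0,18],"grip":9.19}]';python3 sv.py o11
python3 - <<'E'
from h import *
snap('wrist','w11')
E
```

```text
time_s: 9.45
tcp_pos: [596.2, -67.6, 10.1]
tcp_rot: [[0.081, 0.997, 0.009], [0.997, -0.081, -0.001], [-0.0, 0.009, -1.0]]
contact_force: [0.1, 0.3, -0.0]
finger_gap: 0.457
time_s: 10.07
tcp_pos: [599.1, -67.3, 196.2]
tcp_rot: [[0.081, 0.997, 0.019], [0.997, -0.081, -0.003], [-0.001, 0.019, -1.0]]
contact_force: [-0.0, -0.5, -0.5]
finger_gap: 0.762
[ 0.528  0.484 -0.627  1.724  0.33   1.021 -0.295]
```

View pics/w11.png

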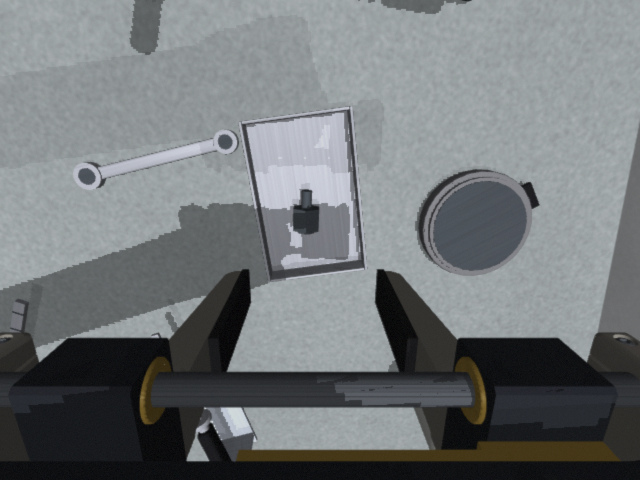

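The plug lies in the tray at (306,212). Next I'll fit the arm's geometry so I can choose a reachable orientation for the insertion.

```bash
cat > kin2.py <<'E'
from kin import *
s=[-1,1,-1,1,-1,1,-1]
def frames(q):
    T=R.identity(); out=[]
    for i,a in enumerate(AX):
        T=T*R.from_euler(a,s[i]*q[i]); out.append(T.as_matrix())
    return out
# generic offsets after each joint, ridge
A=[];b=[]
for q,x,_ in D:
    A.append(np.hstack(frames(q))); b.append(x-0)
A=np.vstack([np.hstack([a,[[0],[0],[1]]]) if False else a for a in A]); b=np.concatenate(b)
n=A.shape[1]; lam=1e-2
# ridge on all but the vertical components
Aug=np.vstack([A,np.sqrt(lam)*np.eye(n)]); v=np.linalg.lstsq(Aug,np.concatenate([b,np.zeros(n)]),rcond=None)[0]
def FK(q):
    f=frames(q); return np.hstack(f)@v, f[-1]@R.from_euler('z',np.pi/2).as_matrix()
if __name__=='__main__':
    print(v.reshape(7,3).round(1)); print((A@v-b).reshape(-1,3).round(1).tolist())
E
python3 kin2.py; python3 - <<'E'
import sys
sys.path.insert(0,'.')
from kin2 import *
print(max(np.abs(FK(q)[1]-Rm).max() for q,x,Rm in D))
E
```

```text
[[ -2.6 -17.3   2.3]
 [  5.3 -17.3 245. ]
 [  8.5  -1.6 245. ]
 [-27.6  -1.6 224.4]
 [  2.8   4.4 224.4]
 [ -9.2   4.4  13.1]
 [ -3.   -4.9  13.1]]
[[-1.0, 0.7, -0.4], [2.2, -1.3, -0.5], [-2.1, -0.4, 0.9], [-8.1, -0.4, -0.2], [3.6, 0.7, -0.6], [-1.2, -0.7, -1.6], [-2.3, -0.9, -1.5], [4.8, 0.6, 0.9], [1.9, 0.9, 0.6], [2.3, 1.2, 0.6], [3.0, 0.7, 1.2], [-3.0, -0.4, 0.7]]
9.399228506623558e-09
```

```bash
sed -i 's/lam=1e-2/lam=1e-7/' kin2.py; python3 kin2.py
```

```text
[[ 0.000e+00 -1.440e+01  3.058e+02]
 [-0.000e+00 -1.440e+01  2.603e+02]
 [-0.000e+00 -2.100e+00  2.603e+02]
 [ 0.000e+00 -2.100e+00  2.362e+02]
 [-0.000e+00 -2.000e-01  2.362e+02]
 [ 0.000e+00 -2.000e-01  1.648e+02]
 [-0.000e+00  0.000e+00  1.648e+02]]
[[-0.0, 0.0, 0.0], [0.0, 0.0, 0.0], [0.0, -0.0, -0.0], [-0.0, 0.0, -0.0], [0.0, -0.0, 0.0], [-0.0, 0.0, -0.0], [0.0, 0.0, -0.0], [0.0, 0.0, -0.0], [-0.0, -0.0, 0.0], [-0.0, 0.0, 0.0], [-0.0, -0.0, -0.0], [0.0, -0.0, -0.0]]
```

```bash
cat > ik.py <<'E'
from kin2 import *
lo=np.array([-2.53,-.31,-1.57,.28,-1.29,.15,-2.92]);hi=np.array([2.53,2.02,1.55,2.44,4.43,1.84,2.92])
def solve(p,Rt,q0):
    def f(q):
        x,Rm=FK(q); return np.concatenate([(x-p)/100,R.from_matrix(Rt.T@Rm).as_rotvec(),0.002*(q-q0)])
    o=least_squares(f,np.clip(q0,lo+.02,hi-.02),bounds=(lo,hi)); return o.x,np.linalg.norm(o.fun[:6])
yaw=np.radians(-12.); XP=np.array([np.cos(yaw),np.sin(yaw),0]);YP=np.array([-XP[1],XP[0],0]);TZ=(-YP+[0,0,1])/np.sqrt(2)
M=np.array([475.5,114,138.]); XG=-45
def stick_tool(o,sx,sz,flip):
    tz=-sz; tx=sx*(1-2*flip); Rt=np.stack([tx,np.cross(tz,tx),tz],1)
    return o+sx*XG+19*tz,Rt
if __name__=='__main__':
    q0=D[-1][0]
    rng=np.random.default_rng(0)
    sx=-TZ
    for flip in (0,1):
        a=np.radians(101.3); sxr=np.array([np.cos(a),np.sin(a),0])
        p,Rt=stick_tool(np.array([447,-297,52.]),sxr,np.array([0,0,1.]),flip); qr,e=solve(p,Rt,q0); print('rest',flip,e.round(4),qr.round(2))
        u=XP; w=np.cross(sx,u); w=w if w[2]<0 else -w   # w down
        for ph in range(-30,121,15):
            tz=np.cos(np.radians(ph))*u+np.sin(np.radians(ph))*w
            best=None
            for d in (0,130):
                B=None
                for k in range(6):
                    qq=qr if k==0 else rng.uniform(lo,hi)
                    pp,Rt=stick_tool(M+TZ*d,sx,-tz,flip); q,e=solve(pp,Rt,qq)
                    m=np.min(np.minimum(q-lo,hi-q))
                    if e<.01 and (B is None or m>B[0]+.05): B=(m,q)
                print(flip,ph,d,None if B is None else (round(B[0],2),B[1].round(2)))
E
python3 ik.py
```

```text
rest 0 0.0 [ 1.03  0.67 -0.58  1.89  0.53  0.74  0.34]
0 -30 0 None
0 -30 130 None
0 -15 0 None
0 -15 130 None
0 0 0 None
0 0 130 None
0 15 0 None
0 15 130 None
0 30 0 (np.float64(0.02), array([-0.19,  0.76, -0.83,  2.42,  1.71,  1.72, -2.07]))
0 30 130 None
0 45 0 (np.float64(0.16), array([-0.21,  0.62, -0.75,  2.28,  1.43,  1.5 , -1.85]))
0 45 130 (np.float64(0.05), array([ 0.16,  0.3 , -0.95,  2.39,  1.4 ,  1.35, -1.6 ]))
0 60 0 (np.float64(0.31), array([-0.23,  0.57, -0.66,  2.13,  1.17,  1.42, -1.62]))
0 60 130 (np.float64(0.21), array([ 0.11,  0.31, -0.84,  2.23,  1.14,  1.37, -1.38]))
0 75 0 (np.float64(0.4), array([-0.22,  0.59, -0.57,  1.97,  0.93,  1.44, -1.42]))
0 75 130 (np.float64(0.38), array([ 0.07,  0.36, -0.74,  2.06,  0.93,  1.46, -1.22]))
0 90 0 (np.float64(0.38), array([-1.37,  0.93,  1.17,  1.9 , -0.15,  1.19, -0.35]))
0 90 130 (np.float64(0.46), array([-0.66,  0.36,  0.25,  1.95,  0.54,  1.38, -0.87]))
0 105 0 (np.float64(0.38), array([-0.81,  0.7 ,  0.46,  1.73,  0.17,  1.46, -0.74]))
0 105 130 (np.float64(0.33), array([-0.75,  0.5 ,  0.51,  1.81,  0.31,  1.51,
[... 761 characters left out ...]
4,  1.05,  1.93]))
1 75 0 (np.float64(0.43), array([-0.69,  0.5 ,  0.01,  2.01,  0.73,  1.23,  1.9 ]))
1 75 130 (np.float64(0.35), array([-0.43,  0.27, -0.14,  2.09,  0.8 ,  1.31,  2.04]))
1 90 0 (np.float64(0.56), array([-0.89,  0.6 ,  0.41,  1.87,  0.37,  1.28,  2.24]))
1 90 130 (np.float64(0.0), array([ 0.4 ,  0.69, -1.18,  1.88,  0.94,  1.84,  1.83]))
1 105 0 (np.float64(0.35), array([-0.67,  0.67,  0.26,  1.72,  0.26,  1.49,  2.3 ]))
1 105 130 (np.float64(0.32), array([-0.7 ,  0.49,  0.45,  1.81,  0.33,  1.52,  2.46]))
1 120 0 (np.float64(0.11), array([-0.29,  0.77, -0.15,  1.56,  0.29,  1.73,  2.17]))
1 120 130 (np.float64(0.0), array([-1.08,  1.22,  1.54,  1.71, -0.35,  1.74, -2.92]))
```

IK shows the insertion works with the grip from above, the tool's x along the stick, and the stick rolled so the tool leans about 60°. I'll go above the dipstick.

```bash
python3 -m crank '[{"angular":[0,0,4],"xyz":[-3,-5.2,0],"grip":9.19},{"angular":[0,0,8],"xyz":[-6,-10.5,0],"grip":9.19},{"angular":[0,0,12],"xyz":[-9,-16,-2],"grip":9.19},{"angular":[0,0,16.6],"xyz":[-12,-21.5,-4],"grip":9.19},{"angular":[0,0,16.6],"xyz":[-14.2,-26.5,-5],"grip":9.19}]'
python3 -m crank '[{"angular":[0,0,0],"xyz":[0,-1,-2],"grip":9.19},{"angular":[0,0,0],"xyz":[0,-1,-2.5],"grip":9.19}]';python3 sv.py o12
python3 - <<'E'
from h import *
import pickle
cm=camera_model('wrist')
snap('wrist','w12')
print(sensors.get_obs()['tcp_rot'])
for t in ['dipstick','dipstick_tip','dipstick_grip','rod_rest']:
    print(t,[(round(r['p'],2),np.round(np.array(r['at'])*[640,480]).tolist()) for r in finder.mark_of('wrist',t)])
pickle.dump(cm,open('cm12.pkl','wb'))
E
```

```text
time_s: 10.75
tcp_pos: [453.0, -333.4, 141.5]
tcp_rot: [[-0.208, 0.978, 0.011], [0.978, 0.208, 0.004], [0.001, 0.012, -1.0]]
contact_force: [0.9, 0.3, 0.4]
finger_gap: 0.998
time_s: 11.0
tcp_pos: [451.4, -342.7, 114.2]
tcp_rot: [[-0.207, 0.978, 0.008], [0.978, 0.207, 0.007], [0.005, 0.01, -1.0]]
contact_force: [0.6, 0.9, 0.9]
finger_gap: 1.001
[ 1.062  0.538 -0.602  1.862  0.381  0.856  0.482]
[[-0.20954252  0.97775623  0.00920231]
 [ 0.97778659  0.20948204  0.00711769]
 [ 0.00503165  0.01048936 -0.99993233]]
dipstick [(0.81, [198.0, 410.0])]
dipstick_tip []
dipstick_grip [(0.91, [320.0, 264.0])]
rod_rest [(0.77, [320.0, 175.0])]
```

View pics/w12.png

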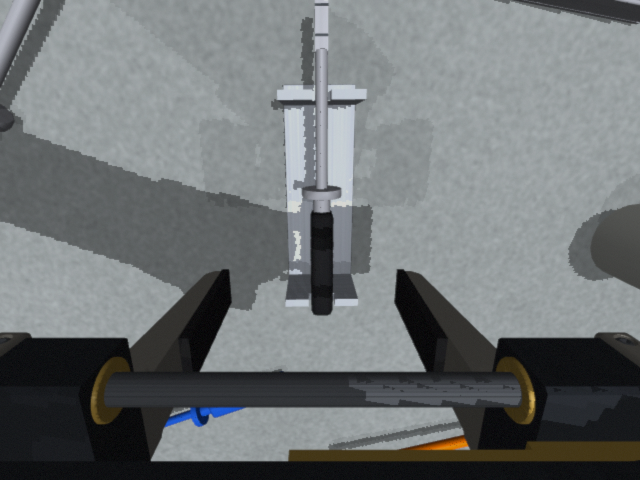

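```bash
python3 - <<'E'
from h import *
import pickle
cm=pickle.load(open('cm12.pkl','rb'))
for nm,px,z in [('blade start? ',(321,48),54),('collar top front',(321,186),64),('handle near end top',(322,300),62),('near end bottom',(322,315),45),('handle far top',(322,213),60)]:
    print(nm,atz('wrist',px,z,cm).round(1))
E
python3 - <<'E'
import cv2
im=cv2.imread('pics/w12.png'); cv2.imwrite('pics/w12c.png',cv2.resize(im[170:330,250:400],None,fx=3.7,fy=3.7,interpolation=cv2.INTER_CUBIC))
E
```

```text
blade start?  [ 429.8 -214.5   54. ]
collar top front [ 447.4 -295.9   64. ]
handle near end top [ 466.4 -378.4   62. ]
near end bottom [ 472.  -400.5   45. ]
handle far top [ 452.3 -314.5   60. ]
```

View pics/w12c.png

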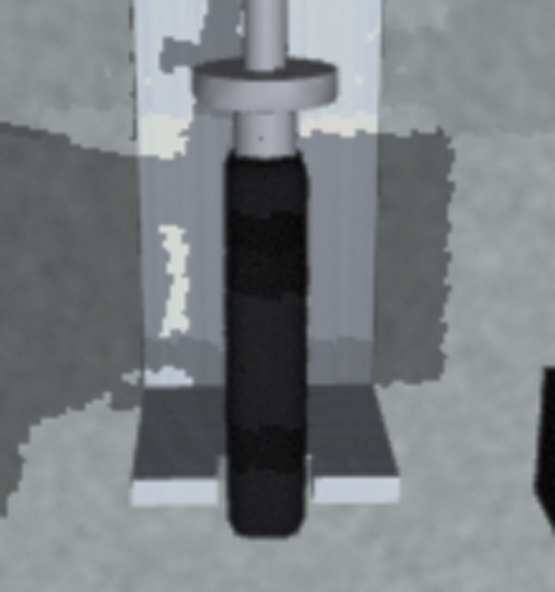

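```bash
python3 -m crank '[{"angular":[0,0,0],"xyz":[0.65,0.1,-2],"grip":9.19},{"angular":[0,0,0],"xyz":[0.65,0.1,-4.5],"grip":7},{"angular":[0,0,0],"xyz":[0.65,0.1,-7],"grip":5},{"angular":[0,0,0],"xyz":[0.65,0.1,-7.7],"grip":4},{"angular":[0,0,0],"xyz":[0.65,0.1,-7.7],"grip":4}]' 50;python3 sv.py o13
python3 - <<'E'
from h import *
snap('wrist','w13'); print(sensors.get_obs()['tcp_rot'].round(4))
E
```

```text
time_s: 11.88
tcp_pos: [461.2, -340.0, 39.8]
tcp_rot: [[-0.213, 0.977, 0.012], [0.977, 0.213, 0.005], [0.002, 0.013, -1.0]]
contact_force: [0.4, -0.1, 0.5]
finger_gap: 0.587
[ 0.993  0.649 -0.536  1.886  0.467  0.726  0.407]
[[-2.123e-01  9.771e-01  1.300e-02]
 [ 9.772e-01  2.122e-01  3.700e-03]
 [ 9.000e-04  1.350e-02 -9.999e-01]]
```

View pics/w13.png

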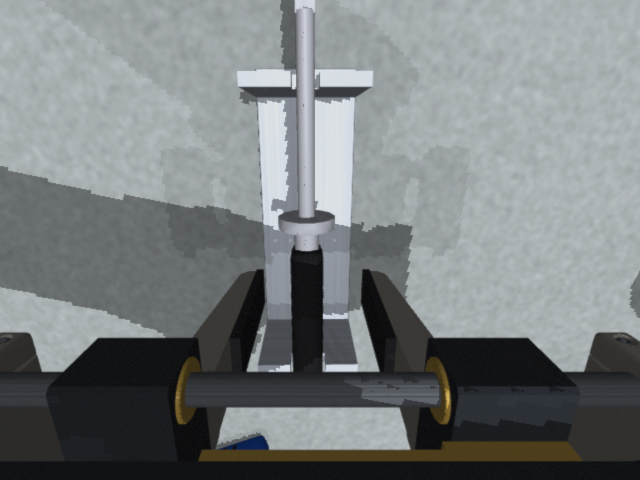

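```bash
python3 -m crank '[{"angular":[-0.2,0.75,0],"xyz":[-0.3,-0.1,-0.5],"grip":4},{"angular":[-0.2,0.75,0],"xyz":[-0.3,-0.1,-0.7],"grip":3.5},{"angular":[-0.2,0.75,0],"xyz":[-0.3,-0.1,-0.7],"grip":3}]' 50;python3 -m crank '[{"angular":[0,0,0],"xyz":[0,0,0],"grip":2},{"angular":[0,0,0],"xyz":[0,0,0],"grip":1.2},{"angular":[0,0,0],"xyz":[0,0,0],"grip":1.0},{"angular":[0,0,0],"xyz":[0,0,0],"grip":1.0},{"angular":[0,0,0],"xyz":[0,0,0],"grip":1.0}]' 50;python3 sv.py o14
python3 - <<'E'
from h import *
snap('wrist','w14'); print(sensors.get_obs()['tcp_rot'].round(4))
E
```

```text
time_s: 12.3
tcp_pos: [458.5, -341.5, 33.6]
tcp_rot: [[-0.212, 0.977, -0.0], [0.977, 0.212, 0.0], [0.0, -0.0, -1.0]]
contact_force: [0.6, 1.2, -0.2]
finger_gap: 0.33
time_s: 12.92
tcp_pos: [458.6, -341.6, 33.7]
tcp_rot: [[-0.212, 0.977, 0.0], [0.977, 0.212, -0.0], [-0.0, 0.0, -1.0]]
contact_force: [-0.9, 0.7, 2.2]
finger_gap: 0.167
[ 0.983  0.657 -0.524  1.885  0.479  0.726  0.397]
[[-2.122e-01  9.772e-01  1.000e-04]
 [ 9.772e-01  2.122e-01 -2.000e-04]
 [-2.000e-04  0.000e+00 -1.000e+00]]
```

View pics/w14.png

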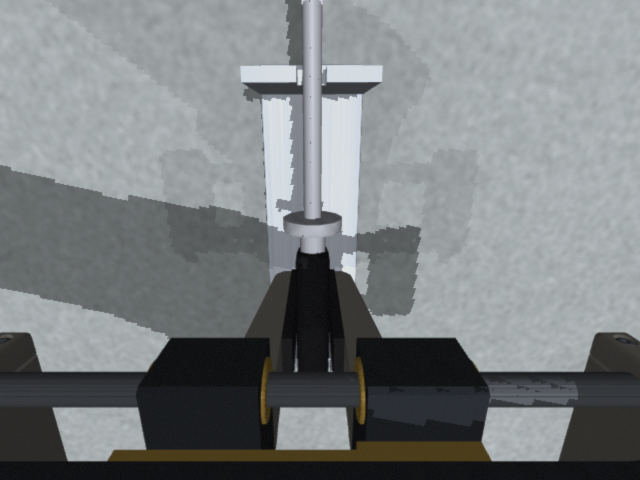

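Gripped: the stick is centred at col 313 and the gap is about 15.4 mm. I'll lift straight up.

```bash
python3 -m crank '[{"angular":[0,0,0],"xyz":[0,0,0.5],"grip":1.0},{"angular":[0,0,0],"xyz":[0,0,2],"grip":1.0},{"angular":[0,0,0],"xyz":[0,0,5],"grip":1.0},{"angular":[0,0,0],"xyz":[0,0,10],"grip":1.0},{"angular":[0,0,0],"xyz":[0,0,16],"grip":1.0}]' 60;python3 -m crank '[{"angular":[0,0,0],"xyz":[0,0,1],"grip":1.0},{"angular":[0,0,0],"xyz":[0,0,1],"grip":1.0}]';python3 sv.py o15
python3 - <<'E'
from h import *
import pickle
cm=camera_model('wrist'); o=sensors.get_obs()
im=snap('wrist','w15'); print(o['tcp_rot'].round(4),o['tcp_pos'])
pickle.dump((cm,o),open('cm15.pkl','wb'))
Rt=o['tcp_rot'];g=o['tcp_pos']-19*Rt[:,2]
for X in (-40,-45,-50):
    print(X,'tip',proj('wrist',[g+Rt[:,0]*(120-X),g+Rt[:,0]*(85-X),g+Rt[:,0]*(0-X),g+Rt[:,0]*(-16-X)-10*Rt[:,2]],cm).round(1).tolist())
E
```

```text
time_s: 13.6
tcp_pos: [458.0, -341.1, 195.4]
tcp_rot: [[-0.213, 0.977, -0.001], [0.977, 0.213, 0.001], [0.001, -0.001, -1.0]]
contact_force: [1.3, -0.4, -1.6]
finger_gap: 0.171
time_s: 13.85
tcp_pos: [457.9, -341.2, 206.1]
tcp_rot: [[-0.212, 0.977, -0.0], [0.977, 0.212, -0.0], [-0.0, -0.0, -1.0]]
contact_force: [0.7, 0.2, -1.6]
finger_gap: 0.169
[ 1.092  0.433 -0.655  1.776  0.303  1.035  0.539]
[[-2.123e-01  9.772e-01 -2.000e-04]
 [ 9.772e-01  2.123e-01 -5.000e-04]
 [-4.000e-04 -3.000e-04 -1.000e+00]] [ 457.88143826 -341.2339943   206.12997787]
-40 tip [[313.9, -95.7], [313.7, 15.9], [313.3, 225.0], [313.3, 265.2]]
-45 tip [[314.0, -113.2], [313.7, 1.1], [313.3, 214.6], [313.3, 254.9]]
-50 tip [[314.0, -131.2], [313.8, -14.1], [313.3, 204.0], [313.3, 244.3]]
```

View pics/w15.png

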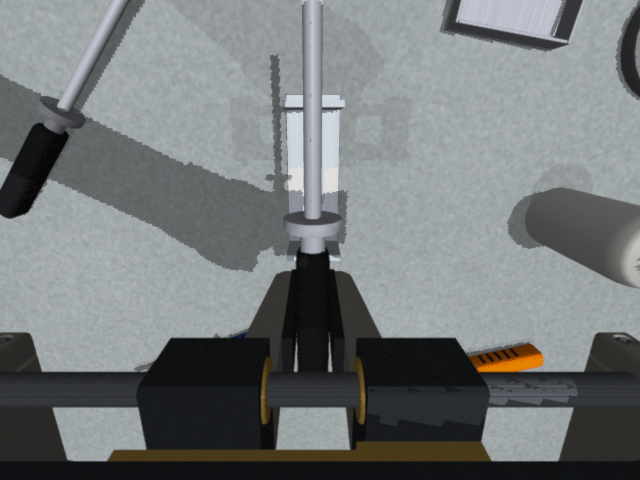

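The dipstick is held: stem along col 313, collar at (313,222). I'll work out the move to the pre-insertion pose (axis aligned, tip about 20 mm off the mouth) with an IK continuity check.

```bash
cat > plan.py <<'E'
from ik import *
import ik
from station import sensors
XGR=-46.
def target(d,ph,M=M):
    sx=-TZ; u=XP; w=(-YP-np.array([0,0,1]))/np.sqrt(2)
    tz=np.cos(np.radians(ph))*u+np.sin(np.radians(ph))*w
    Rt=np.stack([sx,np.cross(tz,sx),tz],1)
    return M+TZ*d+sx*XGR+19*tz,Rt
def rel(p,Rt,o=None):
    o=o or sensors.get_obs(); dr=R.from_matrix(Rt@o['tcp_rot'].T).as_rotvec(degrees=True)
    return (p-o['tcp_pos'])/10,dr
E
python3 - <<'E'
from plan import *
o=sensors.get_obs()
for ph in (60,70,75):
    p,Rt=target(140,ph); dx,dr=rel(p,Rt); print(ph,dx.round(2),dr.round(1),np.linalg.norm(dr))
    q=o['joint_positions']; R0=R.from_matrix(o['tcp_rot'])
    for k in range(1,13):
        t=k/12; Rk=(R.from_rotvec(t*dr,degrees=True)*R0).as_matrix(); pk=o['tcp_pos']+10*dx*t
        qn,e=solve(pk,Rk,q); 
        if k in (4,8,12): print(k,e.round(4),qn.round(2),'dq',np.abs(qn-q).max().round(2), 'margin',np.min(np.minimum(qn-lo,hi-qn)).round(2))
        q=qn
    for d in (100,60,20,0):
        pk,Rk=target(d,ph); q,e=solve(pk,Rk,q); print(d,e.round(4),q.round(2))
E
```

```text
60 [-0.21 31.29  5.32] [-44.  -28.6 -10.8] 53.54868647822707
4 0.0 [ 0.91  0.17 -0.68  2.08  0.47  0.76  0.08] dq 0.15 margin 0.36
8 0.0 [ 0.61  0.08 -0.8   2.24  0.9   0.85 -0.72] dq 0.21 margin 0.2
12 0.0 [ 0.17  0.29 -0.88  2.23  1.14  1.36 -1.36] dq 0.14 margin 0.21
100 0.0 [ 0.08  0.39 -0.87  2.21  1.16  1.42 -1.46]
60 0.0 [-0.    0.49 -0.84  2.18  1.18  1.46 -1.55]
20 0.0 [-0.08  0.58 -0.82  2.14  1.2   1.49 -1.62]
0 0.0 [-0.11  0.63 -0.8   2.12  1.21  1.5  -1.65]
70 [-0.53 31.25  5.23] [-44.7 -19.2 -14.9] 50.86973429583493
4 0.0 [ 0.88  0.2  -0.67  2.04  0.49  0.84  0.04] dq 0.15 margin 0.4
8 0.0 [ 0.55  0.15 -0.76  2.16  0.83  0.99 -0.68] dq 0.18 margin 0.28
12 0.0 [ 0.14  0.33 -0.81  2.12  0.99  1.43 -1.25] dq 0.12 margin 0.32
100 0.0 [ 0.06  0.42 -0.8   2.1   1.01  1.46 -1.34]
60 0.0 [-0.01  0.5  -0.78  2.07  1.03  1.48 -1.42]
20 0.0 [-0.08  0.59 -0.76  2.04  1.05  1.5  -1.49]
0 0.0 [-0.11  0.63 -0.75  2.02  1.06  1.5  -1.52]
75 [-0.69 31.25  5.19] [-45.  -14.5 -17. ] 50.179996528051554
4 0.0 [ 0.86  0.22 -0.67  2.03  0.5   0.88  0.02] dq 0.16 margin 0.41
8 0.0 [ 0.52  0.18 -0.74  2.12  0.79  1.05 -0.67] dq 0.17 margin 0.32
12 0.0 [ 0.12  0.35 -0.77  2.06  0.93  1.47 -1.2 ] dq 0.11 margin 0.37
100 0.0 [ 0.05  0.43 -0.76  2.05  0.95  1.49 -1.29]
60 0.0 [-0.02  0.52 -0.75  2.02  0.96  1.5  -1.37]
20 0.0 [-0.08  0.6  -0.73  1.99  0.98  1.51 -1.44]
0 0.0 [-0.11  0.64 -0.73  1.97  0.98  1.51 -1.46]
```

```bash
python3 -m crank '[{"angular":[-8.9,-3.8,-3],"xyz":[-0.2,6,1.3],"grip":1.0},{"angular":[-17.9,-7.7,-6],"xyz":[-0.3,12,2.6],"grip":1.0},{"angular":[-26.8,-11.5,-8.9],"xyz":[-0.5,18,4],"grip":1.0},{"angular":[-35.8,-15.4,-11.9],"xyz":[-0.6,24,5.3],"grip":1.0},{"angular":[-44.7,-19.2,-14.9],"xyz":[-0.8,29.9,6.6],"grip":1.0}]' 60
python3 - <<'E'
from plan import *
p,Rt=target(160,70); print(rel(p,Rt)); print(sensors.get_obs()['joint_positions'].round(2))
E
```

```text
time_s: 14.52
tcp_pos: [447.8, -110.5, 250.3]
tcp_rot: [[0.042, 0.988, 0.149], [0.814, 0.053, -0.579], [-0.58, 0.145, -0.802]]
contact_force: [0.6, -0.0, -2.5]
finger_gap: 0.166
(array([0.11125699, 6.83516822, 2.07679618]), array([-10.43798468,  -6.14572725,  -2.73474455]))
[ 0.44  0.17 -0.77  2.15  0.87  1.12 -0.82]
```

```bash
python3 -m crank '[{"angular":[-5,-3,-1.4],"xyz":[0.1,4,1],"grip":1.0},{"angular":[-10.4,-6.1,-2.7],"xyz":[0.1,6.8,2.1],"grip":1.0},{"angular":[-10.4,-6.1,-2.7],"xyz":[0.1,6.8,2.1],"grip":1.0},{"angular":[-10.4,-6.1,-2.7],"xyz":[0.1,6.8,2.1],"grip":1.0}]' 60
python3 - <<'E'
from plan import *
from h import *
p,Rt=target(160,70); print(rel(p,Rt)); o=sensors.get_obs();print(o['joint_positions'].round(2))
cms={n:camera_model(n) for n in ['wrist','scene','top']}
for n in cms: snap(n,n+'16')
pickle.dump((cms,o),open('cm16.pkl','wb'))
E
```

```text
time_s: 15.02
tcp_pos: [448.2, -43.2, 269.8]
tcp_rot: [[0.143, 0.97, 0.194], [0.692, 0.042, -0.72], [-0.707, 0.238, -0.666]]
contact_force: [0.4, 0.0, -1.8]
finger_gap: 0.172
(array([0.076115  , 0.10652442, 0.12139522]), array([-0.04431179, -0.25578381, -0.03060746]))
[ 0.18  0.28 -0.82  2.13  0.98  1.41 -1.19]
```

View pics/wrist16.png

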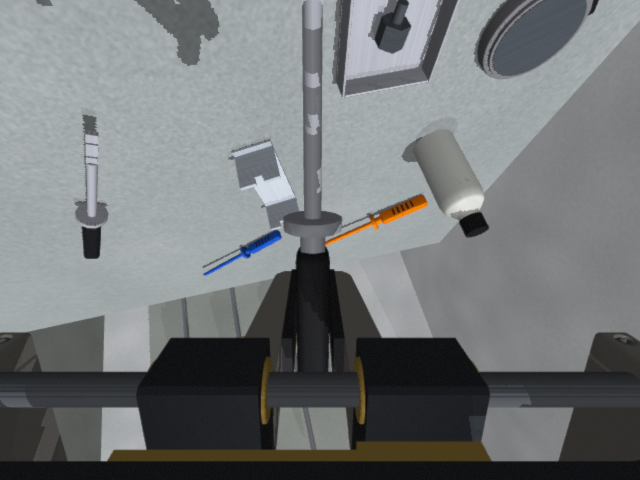

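View pics/scene16.png

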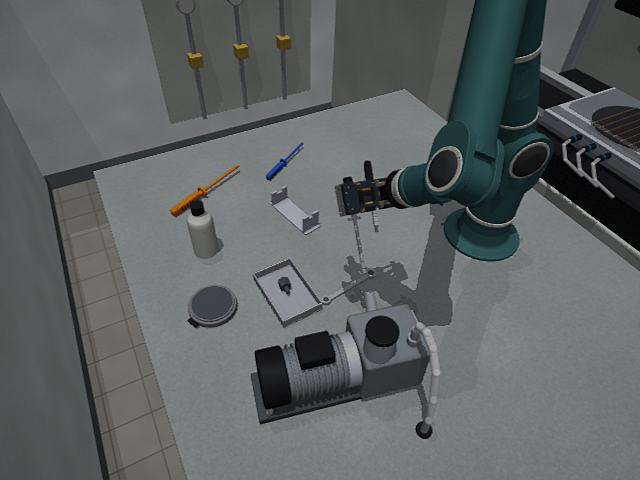

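View pics/top16.png

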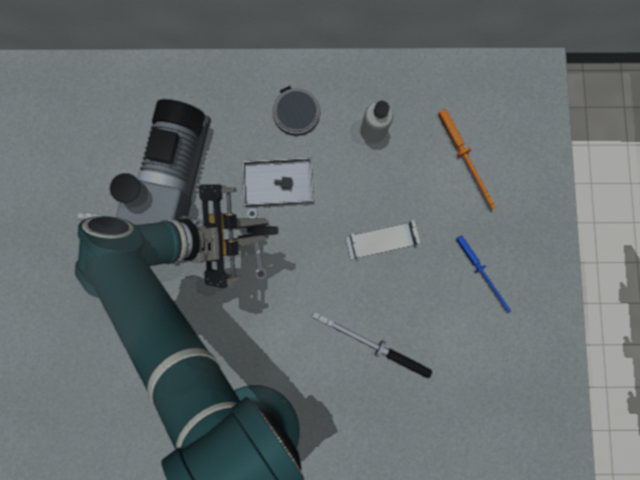

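```bash
python3 - <<'E'
from plan import *
from h import *
cms,o=pickle.load(open('cm16.pkl','rb'))
Rt=o['tcp_rot'];g=o['tcp_pos']-19*Rt[:,2];sx=Rt[:,0]
P=[g+sx*(x+46) for x in (-96,-16,0,85,120)]
pr=proj('scene',P,cms['scene']); print('pred',pr.round(1).tolist())
print('mouth pred',proj('scene',[M],cms['scene']).round(1))
# pts around mouth rim
im=cv2.imread('pics/scene16.png');c=im[195:325,310:410];k=6
c=cv2.resize(c,None,fx=k,fy=k,interpolation=cv2.INTER_CUBIC)[:,:]
cv2.imwrite('pics/s16raw.png',cv2.resize(c,(600,780))[:600] if 0 else c[300:,:][:480])
for p in pr: cv2.circle(c,tuple(int(v) for v in ((p-[310,195]+.5)*k)),4,(0,0,255),-1)
a=np.linspace(0,2*np.pi,40)
ring=proj('scene',[M+12.5*(np.cos(t)*XP+np.sin(t)*np.cross(TZ,XP)) for t in a],cms['scene'])
for p in ring: cv2.circle(c,tuple(int(v) for v in ((p-[310,195]+.5)*k)),1,(0,255,0),-1)
cv2.imwrite('pics/s16c.png',cv2.resize(c,None,fx=.76,fy=.76))
E
```

```text
pred [[347.1, 178.8], [353.6, 214.5], [354.9, 221.6], [361.7, 259.3], [364.5, 274.8]]
mouth pred [[367.4 292.6]]
```

View pics/s16c.png

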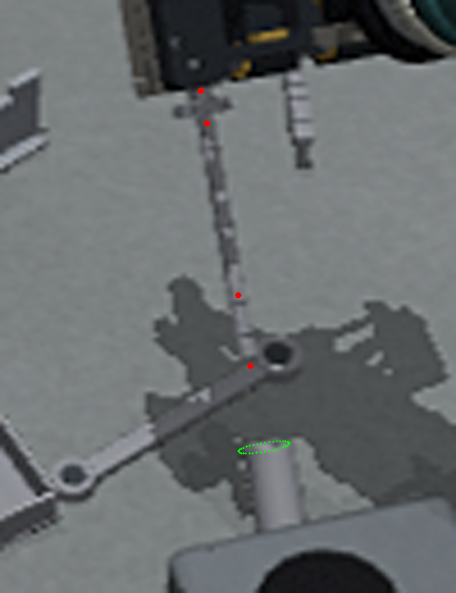

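View pics/s16raw.png

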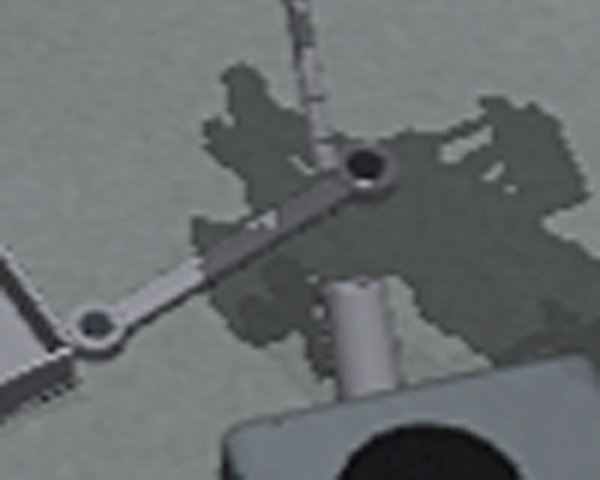

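The scene view shows the stick about 5 mm further back in the grip than assumed, so the grip is at x≈−41. I'll enlarge to measure stem line and tube line precisely.

```bash
python3 - <<'E'
from plan import *
from h import *
im=cv2.imread('pics/scene16.png')
def crop(x0,x1,y0,y1,k,f):
    c=cv2.resize(im[y0:y1,x0:x1],None,fx=k,fy=k,interpolation=cv2.INTER_NEAREST).astype(float); c=np.clip((c-30)*1.5,0,255).astype(np.uint8)
    for x in range(x0,x1,5): cv2.putText(c,str(x),(int((x-x0)*k),8),0,.3,(0,255,255),1); c[:, (x-x0)*k]=(0,120,120)
    for y in range(y0,y1,5): cv2.putText(c,str(y),(0,int((y-y0)*k)+10),0,.3,(0,255,0),1); 
    cv2.imwrite(f,c)
crop(350,390,280,315,15,'pics/z1.png'); crop(340,380,212,285,8,'pics/z2.png')
E
```

```text
(no output)
```

View pics/z1.png

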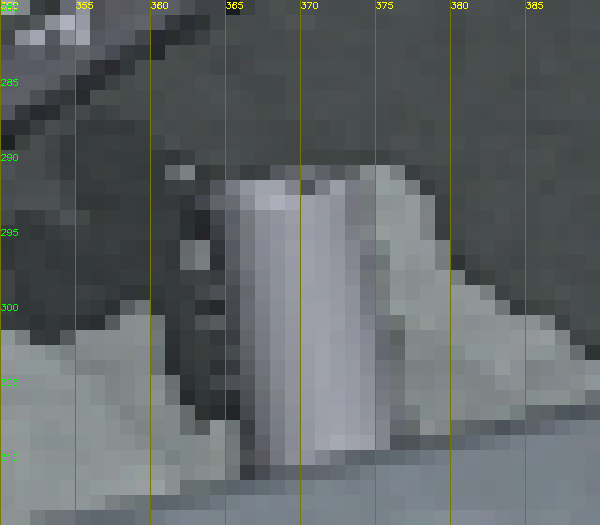

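View pics/z2.png

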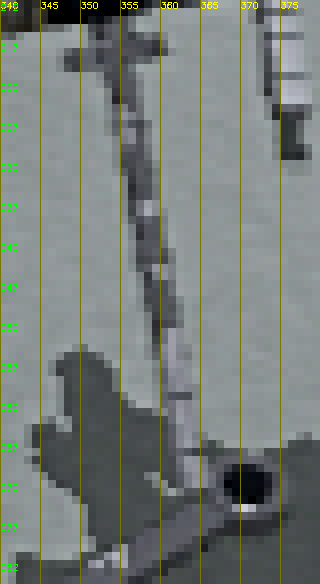

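```bash
python3 - <<'E'
from plan import *
from h import *
im=cv2.imread('pics/top0.png')
def crop(im,x0,x1,y0,y1,k,f):
    c=cv2.resize(im[y0:y1,x0:x1],None,fx=k,fy=k,interpolation=cv2.INTER_NEAREST).astype(float); c=np.clip((c-20)*1.7,0,255).astype(np.uint8)
    for x in range(x0,x1,5): cv2.putText(c,str(x),(int((x-x0)*k),8),0,.3,(0,255,255),1)
    for y in range(y0,y1,5): cv2.putText(c,str(y),(0,int((y-y0)*k)+10),0,.3,(0,255,0),1); c[(y-y0)*k]=(0,120,0)
    cv2.imwrite(f,c)
crop(im,172,220,210,240,16,'pics/z3.png')
tp=[M+TZ*t for t in (24,0,-20,-40,-55)]
print('top',proj('top',tp).round(1).tolist()); print('scene',proj('scene',tp).round(1).tolist())
cm8=pickle.load(open('cm8.pkl','rb')); print('w8',proj('wrist',tp,cm8).round(1).tolist())
for dm in ([1,0,0],[0,1,0]): print(proj('top',[M+dm])-proj('top',[M]),proj('scene',[M+dm])-proj('scene',[M]),proj('wrist',[M+dm],cm8)-proj('wrist',[M],cm8))
crop(cv2.imread('pics/w8.png'),280,330,60,155,6,'pics/z4.png')
E
```

```text
top [[205.6, 224.3], [199.6, 223.8], [194.7, 223.3], [189.9, 222.9], [186.4, 222.7]]
scene [[365.5, 282.0], [367.4, 292.6], [369.0, 301.4], [370.5, 310.2], [371.7, 316.8]]
w8 [[304.0, 170.4], [303.9, 140.1], [303.8, 117.2], [303.7, 96.1], [303.7, 81.3]]
[[ 0.00963673 -0.44347923]] [[-0.38269037  0.16295833]] [[ 1.53424158 -0.35020559]]
[[-0.44785151  0.00191069]] [[0.23961269 0.32332608]] [[-0.3497548  -1.59233475]]
```

View pics/z3.png

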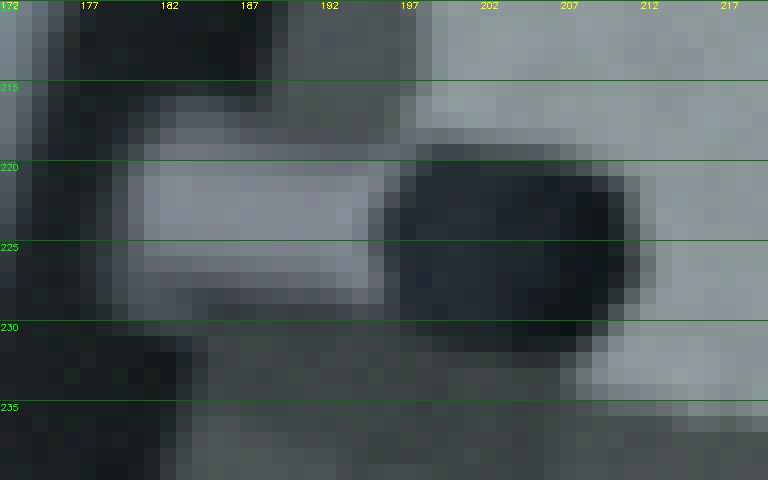

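View pics/z4.png

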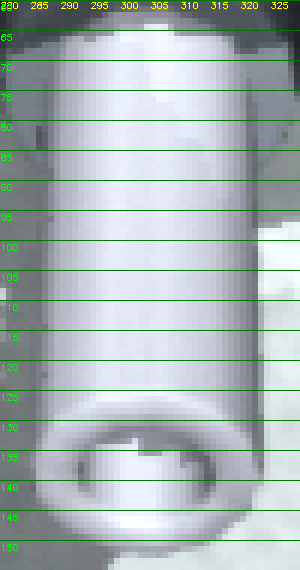

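```bash
python3 - <<'E'
from plan import *
from h import *
c5=pickle.load(open('cm5.pkl','rb'));c4=pickle.load(open('cm4.pkl','rb'));c8=pickle.load(open('cm8.pkl','rb'))
V=(YP+[0,0,1])/np.sqrt(2); M2=np.array([473.7,114.5,138])
for nm,c in (('w4',c4),('w5',c5),('w8',c8)):
    f=lambda P:proj('wrist',[P],c)[0]
    print(nm,'rim+V',f(M2+12.5*V).round(1),'rim-V',f(M2-12.5*V).round(1),'ctr',f(M2).round(1),'head corners',f(M2+24*TZ+13.5*XP-7.8*V).round(1),f(M2+24*TZ-15.6*V).round(1),'boss',f(M2+27*TZ).round(1), 'per mm V',(f(M2+V)-f(M2)).round(2),'per mm X',(f(M2+XP)-f(M2)).round(2))
    print('  tube at -40 edges',f(M2-40*TZ-12.5*XP).round(1),f(M2-40*TZ+12.5*XP).round(1))
E
```

```text
w4 rim+V [296.9  99.7] rim-V [297.5 116.6] ctr [297.2 108.4] head corners [308.6 128.8] [297.1 133.5] boss [296.6 125.6] per mm V [-0.02 -0.68] per mm X [0.86 0.01]
  tube at -40 edges [287.7  84.8] [308.2  85. ]
w5 rim+V [312.  212.1] rim-V [312.2 229.1] ctr [312.1 221. ] head corners [331.2 255.8] [312.3 260.1] boss [312.2 255.4] per mm V [-0.01 -0.68] per mm X [ 1.38 -0.01]
  tube at -40 edges [296.  176.1] [328.1 176. ]
w8 rim+V [300.4 125.3] rim-V [301.4 153.1] ctr [301.  139.9] head corners [322.9 177.8] [301.5 185.3] boss [300.9 174.2] per mm V [-0.04 -1.11] per mm X [ 1.57 -0.01]
  tube at -40 edges [282.9  96. ] [319.1  95.8]
```

```bash
sed -i 's/^XGR=.*/XGR=-41.5\nM=np.array([473.8,115,138.5])/' plan.py; python3 - <<'E'
from plan import *
p,Rt=target(126,70); a,b=rel(p,Rt);print(a.round(2),b.round(2))
E
```

```text
[ 0.45  2.98 -2.67] [-0.02 -0.09  0.15]
```

```bash
python3 -m crank '[{"angular":[0,-0.1,0.1],"xyz":[0.2,1.5,-1.3],"grip":1.0},{"angular":[0,-0.1,0.1],"xyz":[0.4,2.6,-2.3],"grip":1.0},{"angular":[0,-0.1,0.1],"xyz":[0.45,3,-2.7],"grip":1.0},{"angular":[0,-0.1,0.1],"xyz":[0.45,3,-2.7],"grip":1.0}]' 60
cat > zoom.py <<'E'
from plan import *
from h import *
import sys
def zoom(n,tag,box,k):
    im=snap(n,tag)[:,:,::-1]; x0,x1,y0,y1=box
    c=cv2.resize(np.ascontiguousarray(im[y0:y1,x0:x1]),None,fx=k,fy=k,interpolation=cv2.INTER_NEAREST).astype(float); c=np.clip((c-20)*1.5,0,255).astype(np.uint8)
    for x in range(x0,x1,5): cv2.putText(c,str(x),(int((x-x0)*k),8),0,.3,(0,255,255),1)
    for y in range(y0,y1,5): cv2.putText(c,str(y),(0,int((y-y0)*k)+10),0,.3,(0,255,0),1)
    cv2.imwrite('pics/'+tag+'z.png',c)
E
python3 - <<'E'
from zoom import *
p,Rt=target(126,70); a,b=rel(p,Rt);print(a.round(2),b.round(2))
zoom('scene','s17',(345,385,255,315),10)
o=sensors.get_obs(); Rt=o['tcp_rot'];g=o['tcp_pos']-19*Rt[:,2];sx=Rt[:,0]
print(proj('scene',[g+sx*(x+41.5) for x in (60,85,120)]).round(1).tolist(), proj('scene',[M]).round(1))
E
```

```text
time_s: 15.68
tcp_pos: [452.9, -14.4, 243.8]
tcp_rot: [[0.147, 0.97, 0.195], [0.692, 0.04, -0.721], [-0.707, 0.241, -0.665]]
contact_force: [0.0, -0.3, -0.7]
finger_gap: 0.168
[ 0.   -0.02  0.05] [-0.02 -0.04  0.04]
[[363.1, 263.4], [365.1, 274.5], [367.8, 289.9]] [[368.3 292.5]]
```

View pics/s17z.png

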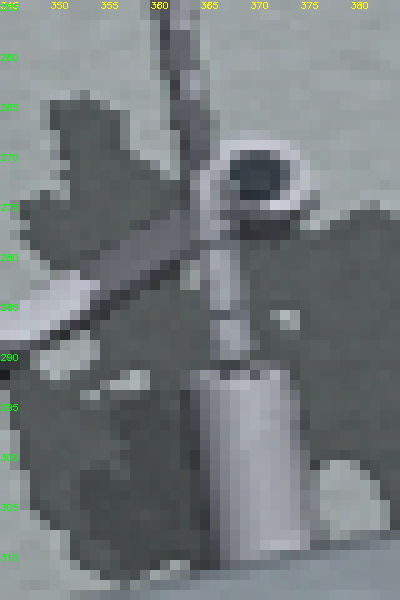

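The tip (367.2,290) sits about 1.3 px left of the tube axis (≈369, 292), roughly 2–3 mm too far in +x. I'll shift that way and enter slowly while watching the force.

```bash
python3 -m crank '[{"angular":[0,0,0],"xyz":[-0.22,0.05,0],"grip":1.0},{"angular":[0,0,0],"xyz":[-0.22,0.05,0],"grip":1.0},{"angular":[0,0,0],"xyz":[-0.15,0.4,-0.35],"grip":1.0},{"angular":[0,0,0],"xyz":[-0.07,0.75,-0.7],"grip":1.0},{"angular":[0,0,0],"xyz":[0,1.1,-1.06],"grip":1.0}]' 60
python3 -m crank '[{"angular":[0,0,0],"xyz":[0,0,0],"grip":1.0}]' 60
python3 - <<'E'
from zoom import *
zoom('scene','s18',(345,385,255,315),10)
p,Rt=target(111,70,M-2.2*XP); a,b=rel(p,Rt);print(a.round(2),b.round(2))
E
```

```text
time_s: 16.35
tcp_pos: [453.1, -3.2, 233.2]
tcp_rot: [[0.148, 0.969, 0.196], [0.692, 0.04, -0.721], [-0.707, 0.242, -0.665]]
contact_force: [1.0, 0.4, -1.1]
finger_gap: 0.167
time_s: 16.48
tcp_pos: [453.2, -2.7, 232.8]
tcp_rot: [[0.147, 0.97, 0.196], [0.692, 0.041, -0.721], [-0.707, 0.241, -0.665]]
contact_force: [0.2, -0.2, -0.4]
finger_gap: 0.17
[-0.03 -0.09  0.09] [-0.03 -0.02  0.01]
```

View pics/s18z.png

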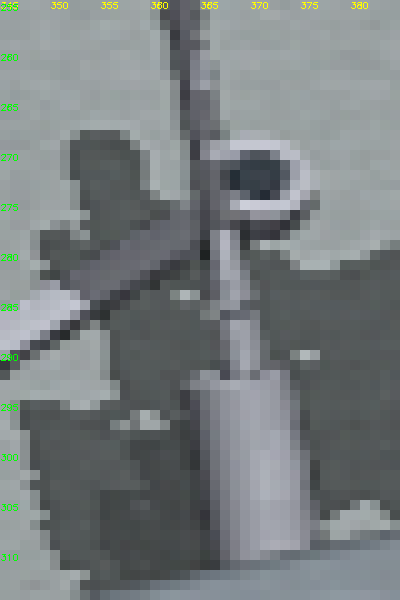

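It's entering with no contact force (stem at 368.4 on the mouth). I'll continue down the axis.

```bash
python3 -m crank '[{"angular":[0,0,0],"xyz":[0.12,0.6,-0.57],"grip":1.0},{"angular":[0,0,0],"xyz":[0.24,1.2,-1.2],"grip":1.0},{"angular":[0,0,0],"xyz":[0.37,1.8,-1.8],"grip":1.0},{"angular":[0,0,0],"xyz":[0.5,2.4,-2.4],"grip":1.0},{"angular":[0,0,0],"xyz":[0.55,2.75,-2.8],"grip":1.0}]' 60
python3 -m crank '[{"angular":[0,0,0],"xyz":[0,0,0],"grip":1.0}]' 60
python3 - <<'E'
from zoom import *
print(sensors.get_obs()['contact_force'],sensors.get_obs()['ft_torque'])
for d in (70,):
  p,Rt=target(d,70,M-2.2*XP); a,b=rel(p,Rt);print(a.round(2),b.round(2))
zoom('scene','s19',(335,395,235,315),8)
E
```

```text
time_s: 17.15
tcp_pos: [458.9, 25.1, 204.4]
tcp_rot: [[0.147, 0.97, 0.196], [0.692, 0.041, -0.721], [-0.707, 0.241, -0.665]]
contact_force: [1.8, -2.1, -0.1]
finger_gap: 0.171
time_s: 17.27
tcp_pos: [459.1, 25.6, 204.0]
tcp_rot: [[0.146, 0.97, 0.196], [0.692, 0.042, -0.72], [-0.707, 0.241, -0.665]]
contact_force: [1.8, -0.3, -1.4]
finger_gap: 0.165
[ 1.78245765 -0.34849236 -1.44208926] [ 0.89106124 -0.14869466  0.06554728]
[-0.01 -0.09  0.07] [-0.05 -0.04 -0.03]
```

View pics/s19z.png

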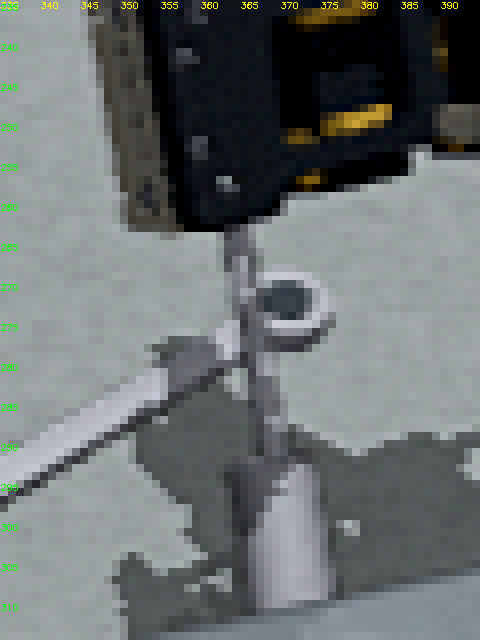

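```bash
python3 -m crank '[{"angular":[0,0,0],"xyz":[0.18,0.6,-0.55],"grip":1.0},{"angular":[0,0,0],"xyz":[0.31,1.2,-1.2],"grip":1.0},{"angular":[0,0,0],"xyz":[0.43,1.8,-1.8],"grip":1.0},{"angular":[0,0,0],"xyz":[0.55,2.3,-2.35],"grip":1.0},{"angular":[0,0,0],"xyz":[0.6,2.6,-2.65],"grip":1.0}]' 60
python3 - <<'E'
from zoom import *
print(sensors.get_obs()['contact_force'],sensors.get_obs()['ft_torque'])
for d in (30,):
  p,Rt=target(d,70,M-1.6*XP); a,b=rel(p,Rt);print(a.round(2),b.round(2))
E
```

```text
time_s: 17.95
tcp_pos: [465.1, 51.9, 177.2]
tcp_rot: [[0.146, 0.97, 0.196], [0.692, 0.042, -0.72], [-0.707, 0.241, -0.665]]
contact_force: [0.6, -0.1, 0.7]
finger_gap: 0.168
[ 0.55348523 -0.08824719  0.68865957] [ 0.69439383 -0.02744093  0.04501407]
[ 0.03  0.03 -0.08] [-0.05 -0.05 -0.04]
```

```bash
python3 -m crank '[{"angular":[0,0,0],"xyz":[0.1,0.5,-0.5],"grip":1.0},{"angular":[0,0,0],"xyz":[0.2,1,-1],"grip":1.0},{"angular":[0,0,0],"xyz":[0.3,1.4,-1.45],"grip":1.0},{"angular":[0,0,0],"xyz":[0.32,1.52,-1.58],"grip":1.0}]' 60
python3 -m crank '[{"angular":[0,0,0],"xyz":[0.03,0.14,-0.14],"grip":1.0},{"angular":[0,0,0],"xyz":[0.06,0.28,-0.28],"grip":1.0}]' 60
python3 - <<'E'
from zoom import *
print(sensors.get_obs()['contact_force'],sensors.get_obs()['ft_torque'])
p,Rt=target(0,70,M-1.6*XP); a,b=rel(p,Rt);print(a.round(2),b.round(2))
zoom('scene','s20',(335,395,235,315),8); snap('wrist','w20')
E
```

```text
time_s: 18.45
tcp_pos: [468.4, 67.4, 161.1]
tcp_rot: [[0.146, 0.97, 0.196], [0.692, 0.042, -0.72], [-0.707, 0.241, -0.665]]
contact_force: [1.4, -0.7, 0.3]
finger_gap: 0.169
time_s: 18.7
tcp_pos: [469.1, 70.2, 158.3]
tcp_rot: [[0.146, 0.97, 0.196], [0.692, 0.042, -0.72], [-0.707, 0.241, -0.665]]
contact_force: [1.0, -0.2, -0.2]
finger_gap: 0.171
[ 0.96779484 -0.15506146 -0.19038796] [ 0.68950638 -0.12874634  0.01173987]
[ 0.08  0.28 -0.31] [-0.05 -0.05 -0.05]
```

View pics/s20z.png

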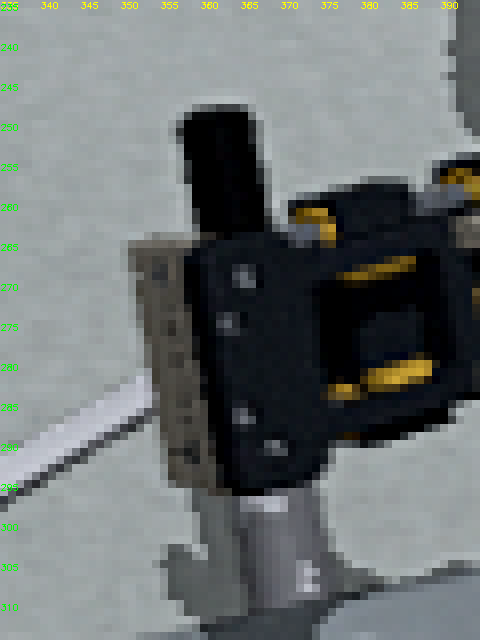

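View pics/w20.png

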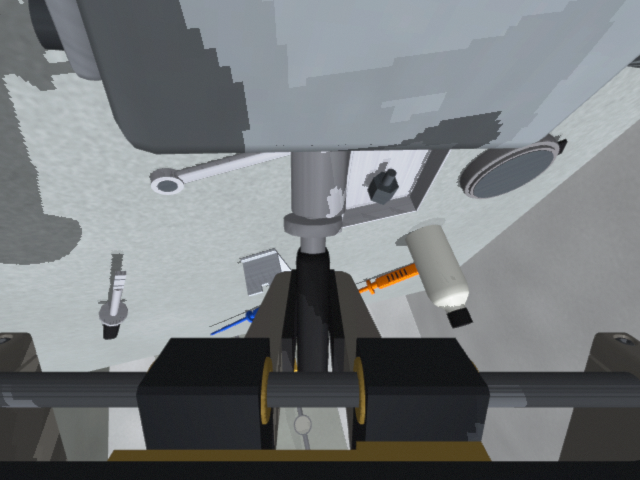

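The collar is a few mm from the mouth (wrist: collar 284–341, tube 292–346). I'll nudge 1.5 mm toward centre and push on until contact.

```bash
python3 -m crank '[{"angular":[0,0,0],"xyz":[0.17,0.1,-0.1],"grip":1.0},{"angular":[0,0,0],"xyz":[0.2,0.25,-0.22],"grip":1.0},{"angular":[0,0,0],"xyz":[0.2,0.28,-0.26],"grip":1.0}]' 60
python3 -m crank '[{"angular":[0,0,0],"xyz":[0.02,0.1,-0.1],"grip":1.0},{"angular":[0,0,0],"xyz":[0.04,0.2,-0.2],"grip":1.0}]' 60
python3 - <<'E'
from zoom import *
p,Rt=target(0,70,M-1.6*XP); a,b=rel(p,Rt);print(a.round(2),b.round(2))
snap('wrist','w21')
E
```

```text
time_s: 19.18
tcp_pos: [470.7, 71.7, 156.8]
tcp_rot: [[0.147, 0.97, 0.195], [0.689, 0.041, -0.724], [-0.71, 0.241, -0.662]]
contact_force: [-3.1, -3.7, 8.8]
finger_gap: 0.173
time_s: 19.42
tcp_pos: [470.6, 71.7, 157.0]
tcp_rot: [[0.15, 0.97, 0.194], [0.684, 0.04, -0.729], [-0.714, 0.242, -0.657]]
contact_force: [-5.1, -5.5, 13.4]
finger_gap: 0.168
[-0.07  0.12 -0.17] [0.59 0.02 0.2 ]
```

View pics/w21.png

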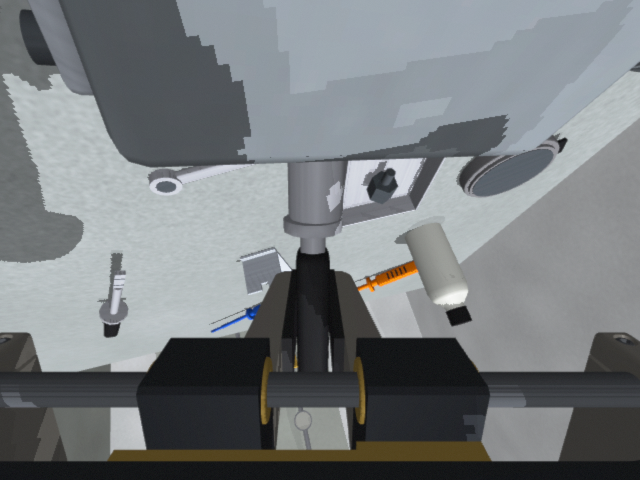

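```bash
python3 -m crank '[{"angular":[0.4,0,0.2],"xyz":[-0.03,0.15,-0.2],"grip":1.0},{"angular":[0.5,0,0.2],"xyz":[-0.03,0.25,-0.3],"grip":1.0},{"angular":[0.5,0,0.2],"xyz":[-0.03,0.25,-0.3],"grip":1.0}]' 60
python3 - <<'E'
from zoom import *
p,Rt=target(0,70,M-1.6*XP); a,b=rel(p,Rt);print(a.round(2),b.round(2))
im=snap('wrist','w22')[:,:,::-1]; cv2.imwrite('pics/w22c.png',cv2.resize(np.ascontiguousarray(im[140:270,250:380]),None,fx=4.5,fy=4.5,interpolation=cv2.INTER_CUBIC))
E
```

```text
time_s: 19.85
tcp_pos: [470.5, 71.7, 156.9]
tcp_rot: [[0.152, 0.969, 0.196], [0.684, 0.041, -0.728], [-0.713, 0.245, -0.657]]
contact_force: [-2.8, -5.8, 12.8]
finger_gap: 0.171
[-0.06  0.12 -0.17] [0.56 0.19 0.18]
```

View pics/w22c.png

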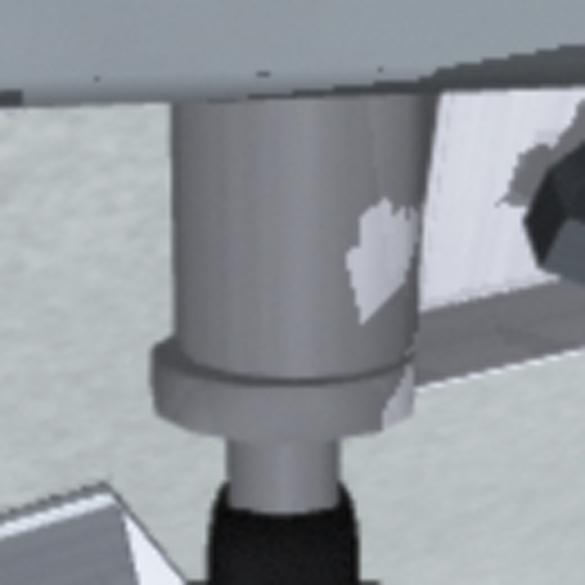

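The collar is flush on the rim, the axial force is about 13–14 N, and the pose no longer advances. Now I'll draw it out along the tube axis.

```bash
python3 -m crank '[{"angular":[0.4,0.1,0.1],"xyz":[-0.07,-0.3,0.35],"grip":1.0},{"angular":[0.5,0.2,0.2],"xyz":[-0.2,-0.9,0.95],"grip":1.0},{"angular":[0.5,0.2,0.2],"xyz":[-0.4,-1.8,1.85],"grip":1.0},{"angular":[0.5,0.2,0.2],"xyz":[-0.6,-2.8,2.9],"grip":1.0},{"angular":[0.5,0.2,0.2],"xyz":[-0.8,-3.8,3.9],"grip":1.0}]' 60
python3 - <<'E'
from zoom import *
p,Rt=target(150,70,M-1.6*XP); a,b=rel(p,Rt);print(a.round(2),b.round(2),sensors.get_obs()['contact_force'])
E
```

```text
time_s: 20.52
tcp_pos: [462.3, 32.9, 196.8]
tcp_rot: [[0.147, 0.969, 0.197], [0.691, 0.042, -0.722], [-0.708, 0.242, -0.664]]
contact_force: [0.2, 0.6, -1.4]
finger_gap: 0.17
[-1.45 -6.37  6.45] [ 0.06  0.01 -0.01] [ 0.15683109  0.57475768 -1.38252789]
```

```bash
python3 -m crank '[{"angular":[0,0,0],"xyz":[-0.25,-1.2,1.2],"grip":1.0},{"angular":[0,0,0],"xyz":[-0.55,-2.5,2.5],"grip":1.0},{"angular":[0,0,0],"xyz":[-0.85,-3.8,3.9],"grip":1.0},{"angular":[0,0,0],"xyz":[-1.2,-5.2,5.3],"grip":1.0},{"angular":[0,0,0],"xyz":[-1.45,-6.5,6.6],"grip":1.0}]' 60
python3 -m crank '[{"angular":[0,0,0],"xyz":[-0.3,-1.5,1.5],"grip":1.0},{"angular":[0,0,0],"xyz":[-0.3,-1.5,1.5],"grip":1.0}]' 60
python3 - <<'E'
from zoom import *
p,Rt=target(150,70,M-1.6*XP); a,b=rel(p,Rt);print(a.round(2),b.round(2),sensors.get_obs()['contact_force'])
zoom('scene','s23',(300,400,165,315),5)
# final pose: stick level yaw a, tip above tray centre, z
o=sensors.get_obs()
for yw in (60,70,80):
    a=np.radians(yw); sx=np.array([np.cos(a),np.sin(a),0]); tz=np.array([0,0,-1.]); Rt=np.stack([sx,np.cross(tz,sx),tz],1)
    tip=np.array([596,-52,215.]); p=tip-sx*(120+41.5)+19*tz
    dx,dr=rel(p,Rt); q,e=solve(p,Rt,o['joint_positions']); print(yw,p.round(),dx.round(2),dr.round(1),np.linalg.norm(dr).round(),e.round(4),q.round(2))
E
```

```text
time_s: 21.15
tcp_pos: [447.3, -33.1, 263.7]
tcp_rot: [[0.147, 0.969, 0.197], [0.691, 0.041, -0.722], [-0.708, 0.242, -0.663]]
contact_force: [-0.6, -0.3, -1.9]
finger_gap: 0.171
time_s: 21.4
tcp_pos: [444.0, -49.3, 280.1]
tcp_rot: [[0.151, 0.969, 0.197], [0.689, 0.039, -0.723], [-0.708, 0.245, -0.662]]
contact_force: [-0.5, 0.0, -1.4]
finger_gap: 0.168
[ 0.39  1.85 -1.89] [0.15 0.2  0.15] [-0.46541966  0.032154   -1.40832937]
60 [ 515. -192.  196.] [  7.12 -14.33  -8.33] [ 48.9   1.8 -24.6] 55.0 0.0 [ 1.02  0.51 -0.95  1.82  0.47  1.05 -0.63]
70 [ 541. -204.  196.] [  9.67 -15.52  -8.33] [ 48.3   6.  -15.2] 51.0 0.0 [ 1.03  0.59 -1.    1.76  0.55  1.11 -0.5 ]
80 [ 568. -211.  196.] [ 12.39 -16.25  -8.33] [47.4 10.2 -5.8] 49.0 0.0 [ 1.02  0.66 -1.04  1.69  0.61  1.16 -0.36]
```

View pics/s23z.png

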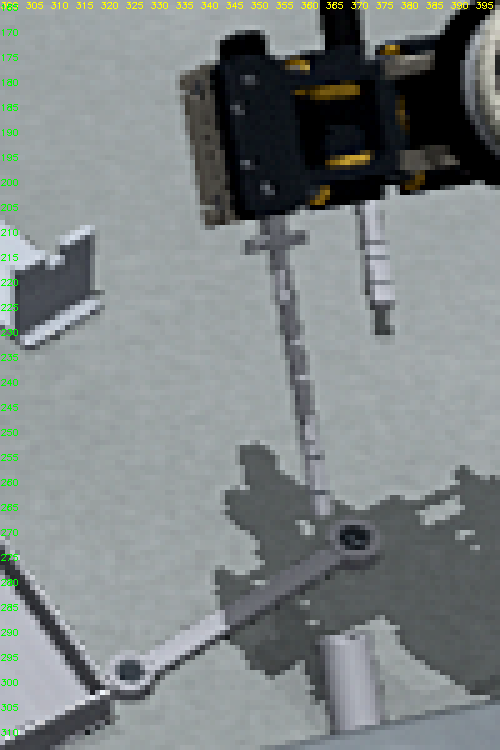

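The stick is clear of the tube. Now I'll level it out with the tip over the tray.

```bash
python3 -m crank '[{"angular":[9.7,1.2,-3],"xyz":[1.5,-3.5,-0.5],"grip":1.0},{"angular":[19.3,2.4,-6],"xyz":[3.5,-6.5,-2],"grip":1.0},{"angular":[29,3.6,-9.1],"xyz":[5.5,-9.5,-3.5],"grip":1.0},{"angular":[38.6,4.8,-12.2],"xyz":[7.5,-12.5,-5],"grip":1.0},{"angular":[48.3,6,-15.2],"xyz":[9.7,-15.5,-6.8],"grip":1.0}]' 60
cat > fin.py <<'E'
from zoom import *
a=np.radians(70); sx=np.array([np.cos(a),np.sin(a),0]); tz=np.array([0,0,-1.]); Rf=np.stack([sx,np.cross(tz,sx),tz],1)
tip=np.array([596,-52,230.]); pf=tip-sx*(120+41.5)+19*tz
dx,dr=rel(pf,Rf); print(dx.round(2),dr.round(2))
E
python3 fin.py
```

```text
time_s: 22.08
tcp_pos: [542.4, -203.8, 211.5]
tcp_rot: [[0.342, 0.94, 0.002], [0.94, -0.342, 0.006], [0.006, 0.0, -1.0]]
contact_force: [1.4, 0.4, -1.1]
finger_gap: 0.169
[-0.16  0.   -0.05] [-0.32  0.12  0.  ]
```

```bash
python3 -m crank '[{"angular":[-0.3,0.1,0],"xyz":[-0.2,0,0],"grip":1.0},{"angular":[-0.3,0.1,0],"xyz":[-0.2,0,0],"grip":1.0},{"angular":[-0.3,0.1,0],"xyz":[-0.2,0,0],"grip":1.0}]' 60
python3 fin.py; python3 - <<'E'
from zoom import *
o=sensors.get_obs(); Rt=o['tcp_rot'];g=o['tcp_pos']-19*Rt[:,2];sx=Rt[:,0]
P=[g+sx*(x+41.5) for x in (-96,-3,85,120)]
print(P[3]);
for n in ('scene','top'): print(n,proj(n,P).round(1).tolist())
zoom('scene','s24',(270,390,170,310),5); zoom('top','t24',(230,380,150,290),5); snap('wrist','w24')
E
```

```text
time_s: 22.45
tcp_pos: [540.5, -201.3, 211.9]
tcp_rot: [[0.338, 0.941, 0.0], [0.941, -0.338, -0.0], [-0.0, 0.0, -1.0]]
contact_force: [0.3, 0.4, -1.1]
finger_gap: 0.172
[ 0.03 -0.25 -0.09] [ 0.01  0.02 -0.23]
[595.11628509 -49.30487833 230.89302705]
scene [[278.2, 172.8], [281.4, 197.0], [284.7, 222.5], [286.2, 233.5]]
top [[367.7, 194.8], [325.5, 180.1], [285.9, 166.4], [270.2, 160.9]]
```

View pics/s24z.png

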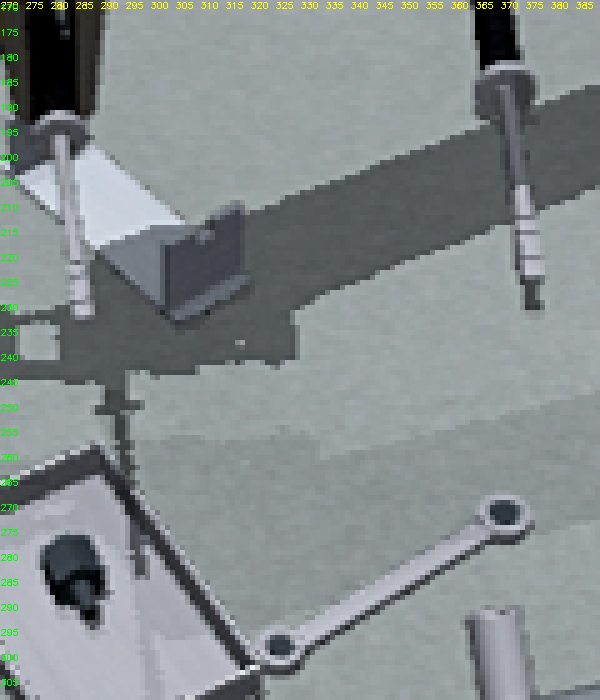

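View pics/t24z.png

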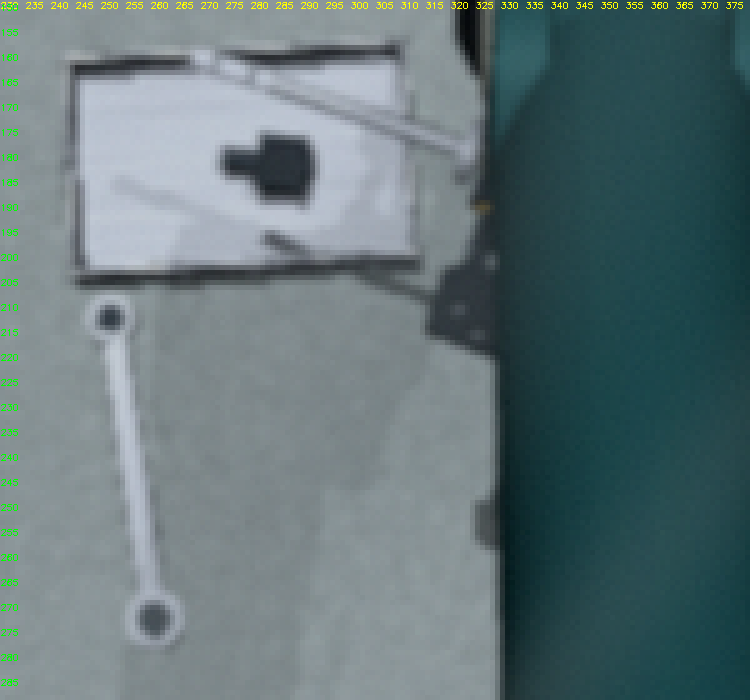

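View pics/w24.png

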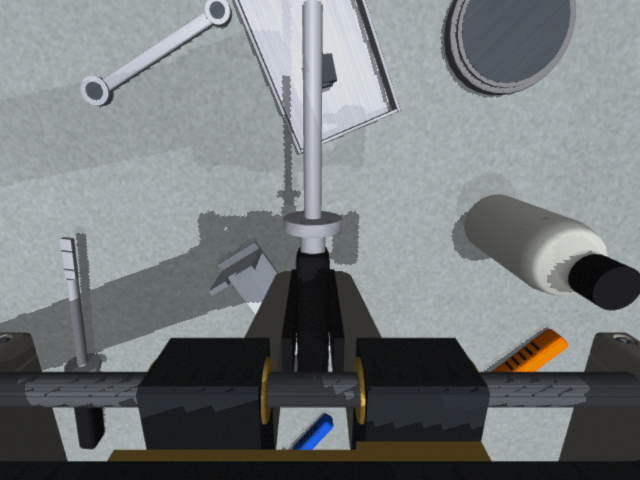

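The stick is level: scene tip (286,233) against predicted (286.2,233.5), and the collar matches too. It points over the tray with the plug lying inside. I'll settle, check stillness, and hand in.

```bash
python3 -m crank '[{"angular":[0,0,0],"xyz":[0,0,0],"grip":1.0},{"angular":[0,0,0],"xyz":[0,0,0],"grip":1.0},{"angular":[0,0,0],"xyz":[0,0,0],"grip":1.0},{"angular":[0,0,0],"xyz":[0,0,0],"grip":1.0}]' 60
python3 - <<'E'
from zoom import *
o=sensors.get_obs(); print(o['time_s'],np.abs(o['dq']).max(),o['tcp_pos'],o['tcp_rot'].round(3).tolist(),o['contact_force'])
from station import sign_off
print(sign_off())
E
```

```text
time_s: 23.1
tcp_pos: [540.6, -202.3, 212.3]
tcp_rot: [[0.339, 0.941, 0.001], [0.941, -0.339, -0.001], [-0.001, 0.001, -1.0]]
contact_force: [0.7, -0.5, -1.8]
finger_gap: 0.169
23.1 0.0035498511357455096 [ 540.55963166 -202.30883289  212.34748702] [[0.339, 0.941, 0.001], [0.941, -0.339, -0.001], [-0.001, 0.001, -1.0]] [ 0.66243555 -0.54367183 -1.84895567]
the job is handed in; nothing more can be done
None
```

I did the whole job in the order asked and handed it in at 23.1 s of the 62 s allowed. sign_off reports no verdict.

- **Plug:** I pulled the vent plug out along the tube axis and laid it in the drip tray. It still shows there in the last pictures.
- **Dipstick:** I took the small black-handled one from the rest and pushed it down the tube until the collar stopped flush on the mouth (about 14 N along the axis, no further travel). Then I drew it right out.
- **Final pose:** It is held level by the handle, marked flat up, with its tip at about (595, −50, 231) mm. That is over the tray, roughly 200 mm above its rim, with the arm almost still and no sign of contact.
- **Bystanders:** I never touched the bottle, wrench or wafer case, and they look unmoved in the pictures.

**Checks that disagreed:**
- The cameras differed by about 2–4 mm on where the tube mouth is. I corrected for that from the scene view just before inserting.
- At the end, the top view put the tip about 2 px (4–5 mm) further along the stick than I calculated, while the scene view agreed. Either way it is well inside the tray outline.
- The force reading of 1–2 N at the end is about the dipstick's own weight.

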